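# Check the caps of the received sample bottles and pull out the leakers

## Task

Check the screw caps of the three square bottles in the sloping rack by twisting each one clockwise until it stops dead. A bottle whose cap was loose (it turned well beyond the few degrees that a tight cap takes up) goes, with its cap now fully home, out of the rack and is set down upright in the shallow steel tray without being dropped; a bottle whose cap was already tight stays in its place in the rack. Do not lift a bottle whose cap is still loose, and leave the other things on the bench alone.

Things in the scene. Friction and masses are not known exactly. Their poses are not given: they have to be found in the camera images.
- rack: aluminium bottle rack, fixed, 344 mm wide (y). Origin on the bench under its middle. Its deck rises 30 degrees towards +x (away from the robot), so bottles lean to -x; pocket floors' centres at x = 0, y = -105, 0, 105 mm, 32 mm above the bench. A plate with the 62 mm square pocket holes lies 28 to 36 mm above the deck: a bottle lifted 45 mm along its axis is clear of it
- tray: shallow stainless tray with an absorbent pad, fixed to the bench, 210 mm (x) by 280 mm (y) outside, 34 mm high, walls 4 mm, the rim turned out by another 7 mm. Origin on the bench under its middle. Empty at the start; it stands on the other side of the bench from the rack, left or right
- tray_floor (a point): centre of the tray's inner floor, 5 mm above the bench; axes as the tray's
- bottle_p: square bottle of white plastic, body 58 x 58 mm, 70 mm high; round shoulder tapering from 57 to 45 mm across at 69 to 82 mm height; yellow ribbed screw cap, 52 mm across, at 86 to 110 mm height; 0.2 kg. Origin: centre of the underside; z: up its axis, which leans 30 degrees at the start. It may be in any pocket, where it has 2 mm play and cannot turn. All three look alike
- bottle_q: square bottle of white plastic, body 58 x 58 mm, 70 mm high; round shoulder tapering from 57 to 45 mm across at 69 to 82 mm height; yellow ribbed screw cap, 52 mm across, at 86 to 110 mm height; 0.2 kg. Origin: centre of the underside; z: up its axis, which leans 30 degrees at the start. It may be in any pocket, where it has 2 mm play and cannot turn. All three look alike
- bottle_r: square bottle of white plastic, body 58 x 58 mm, 70 mm high; round shoulder tapering from 57 to 45 mm across at 69 to 82 mm height; yellow ribbed screw cap, 52 mm across, at 86 to 110 mm height; 0.2 kg. Origin: centre of the underside; z: up its axis, which leans 30 degrees at the start. It may be in any pocket, where it has 2 mm play and cannot turn. All three look alike
- cap_p_top (a point): centre of the top of the cap of bottle_p, 110 mm up the bottle's axis; turns with the cap. A strip of white paper tape across the cap top shows its turning; its direction says nothing of the tightness
- cap_q_top (a point): centre of the top of the cap of bottle_q, 110 mm up the bottle's axis; turns with the cap. A strip of white paper tape across the cap top shows its turning; its direction says nothing of the tightness
- cap_r_top (a point): centre of the top of the cap of bottle_r, 110 mm up the bottle's axis; turns with the cap. A strip of white paper tape across the cap top shows its turning; its direction says nothing of the tightness
- cap_p (a joint): angle (rad) of the cap on bottle_p, growing as it unscrews (counter-clockwise from above). Zero is arbitrary and the reading when home differs per bottle, so it alone does not tell tight from loose. Clockwise to the dead stop (home): at most 0.13 rad for a tight cap, 0.45 to 1.1 for a loose one. Friction under 0.15 N m; stays where left; cannot come off
- cap_q (a joint): angle (rad) of the cap on bottle_q, growing as it unscrews (counter-clockwise from above). Zero is arbitrary and the reading when home differs per bottle, so it alone does not tell tight from loose. Clockwise to the dead stop (home): at most 0.13 rad for a tight cap, 0.45 to 1.1 for a loose one. Friction under 0.15 N m; stays where left; cannot come off
- cap_r (a joint): angle (rad) of the cap on bottle_r, growing as it unscrews (counter-clockwise from above). Zero is arbitrary and the reading when home differs per bottle, so it alone does not tell tight from loose. Clockwise to the dead stop (home): at most 0.13 rad for a tight cap, 0.45 to 1.1 for a loose one. Friction under 0.15 N m; stays where left; cannot come off
- pot: round clear specimen pot, 92 mm in diameter, 105 mm high, yellow lid, standing beyond the rack and tray. Origin: centre of its underside. Not part of the work
- cup: small sample cup standing on its red lid, 54 mm in diameter, 68 mm high, beyond the rack and tray. Origin: centre of its underside. Not part of the work
- tape: roll of white label tape lying flat, 76 mm in diameter, 19 mm high, on the robot's side of the rack and tray. Origin: centre of its underside. Not part of the work
Not all that is in view belongs to the job. What is shaped like the bottle_r but orange or pink is not meant.

How it is judged:
On the way, in this order (a step that is already met when the one before it is completed fails the run):
1. the cap of a loose bottle is screwed home ((value of joint cap_p below -0.51 rad or value of joint cap_r below -0.76 rad)), for 0.1 s.
2. a loose bottle stands upright in the tray (((x of bottle_p in the frame of tray_floor between -0.085 and 0.085 m and y of bottle_p in the frame of tray_floor between -0.12 and 0.12 m and z of bottle_p in the frame of tray_floor between -0.006 and 0.006 m and angle between bottle_p's own z axis and vertical below 0.1 rad) or (x of bottle_r in the frame of tray_floor between -0.085 and 0.085 m and y of bottle_r in the frame of tray_floor between -0.12 and 0.12 m and z of bottle_r in the frame of tray_floor between -0.006 and 0.006 m and angle between bottle_r's own z axis and vertical below 0.1 rad))), for 0.2 s.
3. both loose bottles stand upright in the tray (x of bottle_p in the frame of tray_floor between -0.085 and 0.085 m and y of bottle_p in the frame of tray_floor between -0.12 and 0.12 m and z of bottle_p in the frame of tray_floor between -0.006 and 0.006 m and angle between each of bottle_p, bottle_r's own z axis and vertical below 0.1 rad and x of bottle_r in the frame of tray_floor between -0.085 and 0.085 m and y of bottle_r in the frame of tray_floor between -0.12 and 0.12 m and z of bottle_r in the frame of tray_floor between -0.006 and 0.006 m), for 0.2 s.
At the end, for the whole second after the job is handed in: Both loose-capped bottles stand upright (within 0.1 rad) on the tray floor, origins within 85 mm (x) and 120 mm (y) of its middle; all three caps within 0.04 rad of home; the tight bottle is in its own pocket (origin within 15 mm, cap top within 20 mm of its start); all at rest (all of step 3 and value of joint cap_p below -0.51 rad and value of joint cap_q below 0.04 rad and value of joint cap_r below -0.76 rad and distance of bottle_q from where it was at the start of the episode below 0.015 m and distance of cap_q_top from where it was at the start of the episode below 0.02 m and linear speed of each of bottle_p, bottle_q, bottle_r below 0.02 m/s); the robot touches nothing.
It fails at once if a bottle is carried off with its cap still loose ((distance of bottle_p from where it was at the start of the episode above 0.05 m and value of joint cap_p above -0.4 rad) or (distance of bottle_r from where it was at the start of the episode above 0.05 m and value of joint cap_r above -0.65 rad)).
It fails at once if a bottle is dropped (moves faster than 0.6 m/s with no finger on it) ((contact force between the fingers and bottle_p below 0.01 N and linear speed of bottle_p above 0.6 m/s) or (contact force between the fingers and bottle_q below 0.01 N and linear speed of bottle_q above 0.6 m/s) or (contact force between the fingers and bottle_r below 0.01 N and linear speed of bottle_r above 0.6 m/s)).
It fails at once if a bottle is tipped over (leans more than 1.1 rad) (angle between any of bottle_p, bottle_q, bottle_r's own z axis and vertical above 1.1 rad).
It fails at once if the pot, the cup or the tape roll is moved more than 30 mm (distance of any of pot, cup, tape from where it was at the start of the episode above 0.03 m).
It also fails if it takes over 67 s, if anything falls off the work surface, if the arm or the gripper's body presses on something with over 40 N, if the wrist force passes 120 N, or if a joint passes its speed limit or range.

## Robot

A 7-joint arm with a two-finger parallel gripper is mounted at the origin on the work surface. World frame = base frame: x ahead of the robot, y to its left, z up, the work surface at z = 0. Lengths are in m, angles in rad, forces in N, time in s.
With the tool pointing down it reaches from about 0.4 to 0.875 m from the base axis. Payload 6.5 kg.
Tool frame: the origin (TCP) lies midway between the tips of the shut fingers; the grasp point (between the pads) lies 19 mm behind it (ctrl.grasp_offset is the distance from the TCP to the grasp point, in m); z points along the fingers, y is the line along which they close (so a half turn about z gives the same grasp; the last joint's range is limited). The gripper opens to 85 mm and grips with 20 to 120 N. Pads are 22 mm wide; open, the fingers measure 114 mm over their backs; the gripper's body (76 mm by 85 mm) begins 54 mm behind the grasp point. The pads swing forward as they close: fully open they stand 13 mm farther back than shut.
Start: joints at [-1.172, 0.536, -0.004, 1.538, 0.003, 1.067, -0.071], TCP at [0.291, 0.581, 0.231] pointing down, gripper open.
Joint ranges: [-2.7, 2.7], [-0.37, 2.16], [-1.27, 1.26], [0.24, 2.4], [-1.31, 4.45], [0.19, 1.91], [-2.76, 2.76]. Speed limits (rad/s): [2.39, 2.39, 3.14, 3.14, 3.14, 3.14, 3.14].

## Interface

Orientations are given as [roll, pitch, yaw] about the fixed x, y, z axes, in that order (R = Rz(yaw) Ry(pitch) Rx(roll)).
In Python, from cell import readout, optics, hand_in, ctrl gives the robot as it stands.
- The arm moves only by the shell command python3 -m jog 'ROWS' [FORCE]. ROWS is JSON, a list that holds one entry, the list of rows, each a list of 7 numbers: the shift along the tool's x, y, z in units of 40 mm (1.0 is 40 mm), then the turn, a rotation vector about the tool's x, y, z in units of 10 degrees (1.0 is 10 degrees), then the opening, from 0 (shut) to 1 (fully open). A call has 1 to 5 rows; each row shifts and turns the commanded pose from where the row before left it, along the tool's axes as they then stand; what a row does not reach is not made up. A row lasts 1/8 s, in which the tool goes at most 62.5 mm and 10.7 degrees, less where a joint would pass 70% of its speed; a pose out of reach is approached as far as the arm can. A call is refused whole if a number of a shift passes 1 or a number of a turn 1, either way. A call with a gripper value outside its range is refused whole. The fingers move at their own pace and stop on an object; FORCE is the grip in N (left out, the last holds). Time passes only in rows, so rows that do not move let the fingers close. It gives the time, the measured TCP pose, the force, the opening and the grip force at its end, in the units of the state.
- readout.sense(): the state, without advancing time (a new reading comes with each control period).
- optics.read_camera(name): name is "scene" or "top"; returns a dict with "img" (420x560x3 uint8, red, green, blue), "range_z" (420x560 float32, m along the optical axis (not along the pixel's ray), 0 where there is no reading), "K" (3x3 intrinsics, pixels), "cam_to_world" (4x4, takes a point from camera to world coordinates). Camera axes: x right, y up, looking along -z (the intrinsics and any distortion apply to the point x, -y, -z); pixel columns grow to the right and rows downward; lengths in m; the calibration is good to about 2 mm. A picture is of the moment at which its call begins.
- hand_in(): hands the job in; it is judged then, once.
Trained networks look in the newest picture that a camera, given by its name, has taken for a name from the list of things; names that differ only in an ending like _2 or _b are one class to them, and where a whole thing is asked for, a point or a joint stands for the part that bears it (a point fixed in the world has none). Each returns a list of dicts, best first, with "conf" (0 to 1); they miss things now and then, are a little off and sometimes report something else, mostly with a low value. They report only what shows in the picture. A call takes as long as a camera call. They do not tell look-alikes from the thing itself.
- optics.trace(label, camera): "pixels" (420x560 bool, what is visible of it) and "bbox" ([left, top, width, height] in pixels, round what is visible of it).
The state is a dict: "time_s": time; "qpos": joint angles; "dq": joint speeds; "joint_efforts": joint torques, N m; "tool_pos": TCP position; "orientation": TCP orientation; "contact_force": force on the tool from outside, world axes, zero at the start; "wrist_torque": the same for the moment, N m; "width": finger opening in m; "finger_force": force on a finger pad.
Only numpy, scipy, OpenCV 4.12 (cv2) and the standard library are available. Lean on these libraries where they do the work, as an engineer would, in place of code of your own. Each camera call takes 0.05 s, during which the arm holds its last target. There are 200 camera calls.

## Working session

There is one attempt and no reset: what is moved stays moved. The work goes in short steps, Python scripts to look and compute and a shell command to move; the robot and the scene stay as the last step left them, time stands still between calls to the robot, and variables do not carry over. Pictures are saved under pics/ and viewed, at most 10 in all, crops included, and the job is handed in when it is done.

```bash
mkdir -p pics; ls
cat > h.py <<'E'
import numpy as np,cv2
from cell import readout,optics,ctrl
from scipy.spatial.transform import Rotation as R
def cam(n):
    c=optics.read_camera(n); return c
def pts(c,mask=None):
    z=c["range_z"]; m=(z>0) if mask is None else (mask&(z>0))
    v,u=np.nonzero(m); K=c["K"]; d=z[v,u]
    x=(u-K[0,2])/K[0,0]*d; y=(v-K[1,2])/K[1,1]*d
    P=np.c_[x,-y,-d]; T=c["cam_to_world"]
    return P@T[:3,:3].T+T[:3,3],u,v
def save(c,f): cv2.imwrite("pics/"+f,cv2.cvtColor(c["img"],cv2.COLOR_RGB2BGR))
def pose():
    s=readout.sense(); return np.array(s["tool_pos"]),R.from_euler("xyz",s["orientation"]),s
def delta(p,r):
    "units from present pose to p,r: shift (tool axes), turn"
    p0,r0,s=pose(); print("shift",np.round(r0.inv().apply(p-p0)/.04,2),"turn",np.round(np.degrees((r0.inv()*r).as_rotvec())/10,2))
E
python3 - <<'E'
from h import *
print(readout.sense()); print(ctrl.grasp_offset)
for n in("scene","top"):
    c=cam(n); save(c,n+"0.png"); print(n,c["cam_to_world"].round(3).tolist())
    for l in("bottle_p","cap_p_top","tray","rack","tape","pot","cup"):
        for d in optics.trace(l,n):
            P,u,v=pts(c,d["pixels"])
            if len(P): print(l,round(d["conf"],2),d["bbox"],np.median(P,0).round(3),P.min(0).round(3),P.max(0).round(3))
E
```

```text
pics
{'time_s': 0.0, 'qpos': array([-1.17219216,  0.5371817 , -0.00447298,  1.53889016,  0.0025704 ,
        1.06730357, -0.0711687 ]), 'dq': array([-0.00016317, -0.00157161, -0.00090243, -0.00079395,  0.00086317,
        0.00033807, -0.00064465]), 'joint_efforts': array([ 6.90350298e-04, -5.83417940e+01,  1.04880754e+00, -2.59106380e+01,
        1.23054624e-02,  9.58953984e-03, -4.03905432e-06]), 'tool_pos': array([0.29106151, 0.5804671 , 0.23039605]), 'orientation': array([-3.13981740e+00,  8.67778963e-05,  2.67690708e+00]), 'contact_force': array([-0.32839522, -0.44531187, -1.00546981]), 'wrist_torque': array([-0.01920992,  0.00404895,  0.02008626]), 'finger_force': 0.0, 'width': 0.08533939564598074}
0.0187
scene [[-0.485, -0.712, 0.508, 1.133], [0.875, -0.396, 0.279, 0.283], [0.003, 0.58, 0.815, 1.003], [0.0, 0.0, 0.0, 1.0]]
bottle_p 0.94 [188.1, 134.1, 28.3, 39.2] [ 0.501 -0.303  0.102] [ 0.383 -0.359 -0.003] [ 0.548 -0.283  0.14 ]
bottle_p 0.8 [216.5, 146.4, 27.9, 44.0] [ 0.513 -0.202  0.099] [ 0.364 -0.306 -0.004] [ 0.558 -0.171  0.14 ]
bottle_p 0.74 [136.2, 189.1, 45.2, 40.6]
[... 1720 characters left out ...]
4.6, 31.1] [ 0.684 -0.066  0.056] [ 0.658 -0.118 -0.004] [ 0.719 -0.004  0.063]
cap_p_top 0.9 [387.7, 239.8, 22.1, 22.1] [ 0.473 -0.308  0.128] [ 0.446 -0.335  0.11 ] [ 0.5   -0.285  0.142]
tray 0.89 [137.5, 163.4, 120.4, 86.8] [0.582 0.19  0.005] [ 0.467  0.037 -0.003] [0.694 0.345 0.04 ]
rack 0.73 [282.4, 207.9, 141.5, 54.6] [ 0.535 -0.194  0.063] [ 0.464 -0.398 -0.004] [ 0.58  -0.036  0.136]
tape 0.8 [255.4, 269.0, 32.2, 29.0] [ 0.389 -0.017  0.019] [ 0.349 -0.055 -0.005] [0.423 0.018 0.024]
tape 0.74 [388.8, 241.2, 20.7, 22.9] [ 0.471 -0.309  0.128] [ 0.445 -0.365 -0.003] [ 0.5   -0.285  0.142]
pot 0.91 [221.7, 97.3, 31.9, 45.0] [0.786 0.073 0.105] [0.752 0.032 0.006] [0.841 0.12  0.111]
```

Run:
```python
from h import *
i=cv2.imread("pics/top0.png"); 
cv2.imwrite("pics/top0c.png",cv2.resize(i[80:350,130:430],None,fx=2.2,fy=2.2,interpolation=cv2.INTER_CUBIC))
c=cam("top"); i=c["img"]
hsv=cv2.cvtColor(i,cv2.COLOR_RGB2HSV)
P,u,v=pts(c)
# caps: points above z>.09 in the rack area
h=hsv[v,u]
rows=[]
for y0 in(-.305,-.202,-.10):
    m=(abs(P[:,1]-y0)<.04)&(P[:,0]>.43)&(P[:,0]<.56)&(P[:,2]>.095)
    Q=P[m]
    # fit plane of slope 30deg: normal in x-z; height along axis n
    for n in (np.array([-.5,0,.866]),):
        s=Q@n; top=np.percentile(s,95); k=s>top-.006
        T=Q[k]; ctr=np.array([0,0,0]); 
        e=np.array([.866,0,.5]); a=T@e
        print(y0,k.sum(),"s",top.round(4),"e mid",((np.percentile(a,1)+np.percentile(a,99))/2).round(4),"y mid",((np.percentile(T[:,1],1)+np.percentile(T[:,1],99))/2).round(4),"span",(np.ptp(a)).round(3),np.ptp(T[:,1]).round(3),
          "plane",np.linalg.svd(T-T.mean(0))[2][2].round(3), "mean",T.mean(0).round(4))
        am=(np.percentile(a,1)+np.percentile(a,99))/2; ym=(np.percentile(T[:,1],1)+np.percentile(T[:,1],99))/2
        print("   cap top",(n*np.median(s[k])+e*am+np.array([0,ym,0])).round(4))
# tray rim
m=(P[:,2]>.028)&(P[:,2]<.045)&(P[:,1]>.02)&(P[:,1]<.36)&(P[:,0]>.44)&(P[:,0]<.72)
T=P[m][:,:2].astype(np.float32); print("tray",cv2.minAreaRect(T*1000))
m=(P[:,2]>.05)&(P[:,2]<.11)&(P[:,1]<-.02)&(P[:,1]>-.42)&(P[:,0]>.42)&(P[:,0]<.62)
print("rack",cv2.minAreaRect(P[m][:,:2].astype(np.float32)*1000))
```

```text
-0.305 351 s -0.1211 e mid 0.4685 y mid -0.3106 span 0.053 0.05 plane [-0.494  0.034  0.869] mean [ 0.4682 -0.3104  0.1282]
   cap top [ 0.4673 -0.3106  0.1276]
-0.202 352 s -0.1247 e mid 0.4758 y mid -0.2066 span 0.051 0.049 plane [-0.487  0.04   0.873] mean [ 0.4762 -0.2059  0.1284]
   cap top [ 0.4755 -0.2066  0.128 ]
-0.1 344 s -0.1285 e mid 0.4822 y mid -0.1017 span 0.052 0.049 plane [-0.5    0.029  0.865] mean [ 0.4834 -0.1018  0.1285]
   cap top [ 0.4829 -0.1017  0.1281]
tray ((581.7281494140625, 185.636962890625), (225.08905029296875, 295.1436767578125), 0.6061452627182007)
rack ((520.0130615234375, -209.84222412109375), (344.4665222167969, 97.02837371826172), 85.7884521484375)
```

View pics/top0c.png

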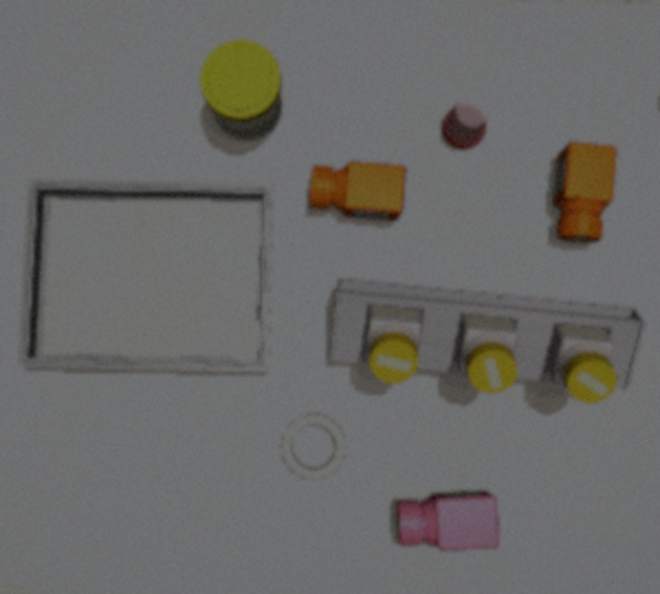

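The picture shows the three yellow caps in the rack at crop pixels (393,358), (491,367) and (590,378). These are the targets, with axes leaning to -x. The look-alikes are two orange bottles at (360,190) and (588,190) and a pink one at (450,520), all lying on the bench and not meant. The tray is on the left at (150,275). The tape roll is at (313,445), the pot at (240,80) and the cup at (464,126).

```bash
cat >> h.py <<'E'
th=np.radians(-4.27)
X=np.array([np.cos(th),np.sin(th),0]);Y=np.array([-np.sin(th),np.cos(th),0]);Z=np.array([0,0,1.])
N=-.5*X+.866*Z; E=.866*X+.5*Z
CAP={"A":np.array([.4829,-.1017,.1281]),"B":np.array([.4753,-.2063,.1278]),"C":np.array([.4675,-.3106,.1276])}
RT=R.from_matrix(np.c_[np.cross(E,-N),E,-N])   # tool: y up the slope, z down the bottle's axis
E
python3 - <<'E'
from h import *
print([a for a in dir(ctrl) if a[0]!="_"])
c=cam("scene"); i=c["img"][110:240,120:340]
cv2.imwrite("pics/s0c.png",cv2.cvtColor(cv2.resize(i,None,fx=3.5,fy=3.5,interpolation=cv2.INTER_CUBIC),cv2.COLOR_RGB2BGR))
p0,r0,s=pose()
w1=np.array([.46,.15,.25]); w2=CAP["A"]+.06*N
print(r0.inv().apply(w1-p0)/.04, r0.inv().apply(w2-w1)/.04, w2)
print(np.degrees((r0.inv()*RT).as_rotvec())/10)
E
```

```text
['Unreachable', 'grasp_offset']
[-8.59847123 -7.74362375 -0.46741378] [-2.63835928 -5.6538479   1.74842371] [ 0.45298327 -0.0994663   0.18006   ]
[-2.63987421 -1.76874383  6.60149113]
```

View pics/s0c.png

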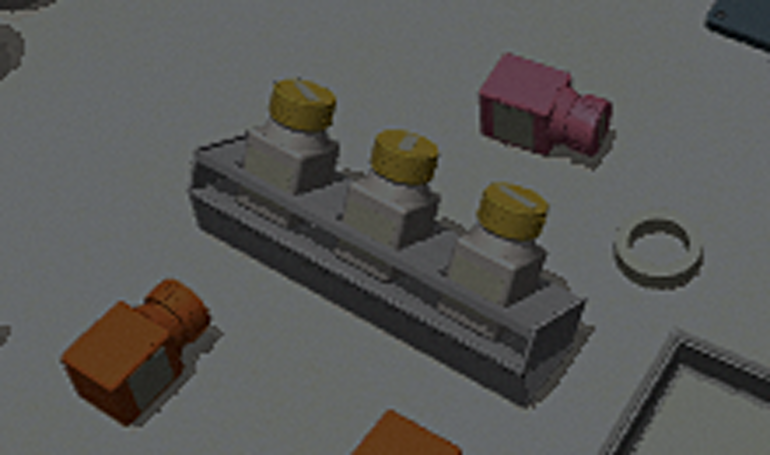

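The scene crop confirms three white bottles with yellow caps standing in the rack at (303,100), (404,155) and (512,210). I'll start with the bottle nearest the tray.

```bash
python3 -m jog '[[[-0.86,-0.77,-0.05,0,0,0,1],[-0.86,-0.77,-0.05,0,0,0,1],[-0.86,-0.77,-0.05,0,0,0,1],[-0.86,-0.77,-0.05,0,0,0,1],[-0.86,-0.77,-0.05,0,0,0,1]]]'
python3 -m jog '[[[-0.86,-0.77,-0.05,0,0,0,1],[-0.86,-0.77,-0.05,0,0,0,1],[-0.86,-0.77,-0.05,0,0,0,1],[-0.86,-0.77,-0.05,0,0,0,1],[-0.86,-0.77,-0.05,0,0,0,1]]]'
python3 -m jog '[[[-0.53,-1,0.1,0,0,0,1],[-0.53,-1,0.1,0,0,0,1],[-0.53,-1,0.1,0,0,0,1],[-0.53,-1,0.1,0,0,0,1],[-0.53,-1,0.1,0,0,0,1]]]'
python3 -m jog '[[[0,0,0,-0.33,-0.22,0.825,1],[0,0,0,-0.33,-0.22,0.825,1],[0,0,0,-0.33,-0.22,0.825,1],[0,0,0,-0.33,-0.22,0.825,1]]]'
python3 -m jog '[[[0,0,0,-0.33,-0.22,0.825,1],[0,0,0,-0.33,-0.22,0.825,1],[0,0,0,-0.33,-0.22,0.825,1],[0,0,0,-0.33,-0.22,0.825,1],[0,0,0,0,0,0,1]]]'
python3 - <<'E'
from h import *
delta(CAP["A"]+.04*N,RT);s=pose()[2];print(s["qpos"].round(2),s["contact_force"].round(1),s["wrist_torque"].round(2))
E
```

```text
time_s: 1.52
tool_pos: [0.3766, 0.3649, 0.2415]
orientation: [3.141, 0.0, 2.677]
contact_force: [0.9, -0.1, -0.5]
width: 0.0856
finger_force: 0.0
time_s: 2.15
tool_pos: [0.4614, 0.1502, 0.2517]
orientation: [3.141, 0.0, 2.677]
contact_force: [0.5, 0.3, 0.4]
width: 0.0852
finger_force: 0.0
time_s: 2.78
tool_pos: [0.466, -0.0762, 0.2315]
orientation: [3.141, 0.001, 2.677]
contact_force: [1.2, 0.4, -0.3]
width: 0.0851
finger_force: 0.0
time_s: 3.28
tool_pos: [0.4661, -0.0751, 0.2316]
orientation: [2.877, 0.079, 2.081]
contact_force: [0.2, 0.4, 0.0]
width: 0.0853
finger_force: 0.0
time_s: 3.9
tool_pos: [0.4649, -0.0772, 0.2307]
orientation: [2.653, 0.023, 1.569]
contact_force: [-0.2, -0.7, -0.3]
width: 0.0855
finger_force: 0.0
shift [-0.54 -0.85  1.49] turn [-0.2  -0.08  0.43]
[-0.06  0.01  0.14  2.38 -0.07  0.26  0.15] [-0.2 -0.7 -0.3] [0.03 0.5  0.04]
```

```bash
python3 -m jog '[[[-0.27,-0.43,0.65,0,0,0.22,1],[-0.27,-0.43,0.65,0,0,0.22,1],[0,0,0.2,-0.2,-0.08,0,1],[0,0,0,0,0,0,1]]]'
python3 - <<'E'
from h import *
delta(CAP["A"]-.033*N,RT);s=pose()[2];print(s["qpos"].round(2),s["contact_force"].round(1),s["wrist_torque"].round(2))
E
```

```text
time_s: 4.4
tool_pos: [0.4753, -0.0981, 0.19]
orientation: [2.663, -0.016, 1.521]
contact_force: [-0.5, 0.1, 0.4]
width: 0.0855
finger_force: 0.0
shift [-0.13 -0.5   2.29] turn [-0.26 -0.15  0.08]
[-0.23  0.14  0.42  2.39 -0.7   0.19  0.78] [-0.5  0.1  0.4] [ 0.    0.48 -0.01]
```

```bash
python3 -m jog '[[[-0.07,-0.25,0.5,-0.13,-0.08,0.04,1],[-0.06,-0.25,0.5,-0.13,-0.08,0.04,1],[0,0,0,0,0,0,1]]]'
python3 - <<'E'
from h import *
delta(CAP["A"]-.033*N,RT);s=pose()[2];print(s["qpos"].round(2),s["contact_force"].round(1),s["wrist_torque"].round(2))
E
```

```text
time_s: 4.78
tool_pos: [0.4863, -0.1033, 0.1662]
orientation: [2.657, -0.02, 1.51]
contact_force: [0.1, -1.2, -0.6]
width: 0.0857
finger_force: 0.0
shift [-0.01 -0.49  1.63] turn [-0.23 -0.14  0.01]
[-0.28  0.23  0.5   2.39 -1.25  0.19  1.31] [ 0.1 -1.2 -0.6] [-0.    0.51  0.01]
```

```bash
cat > fit.py <<'E'
from h import *
from scipy.optimize import least_squares
s=readout.sense()
D=[([-1.17219,.53718,-.00447,1.53889,.00257,1.0673,-.07117],[.29106,.58047,.2304],[-3.13982,0,2.67691]),
([-.06,.01,.14,2.38,-.07,.26,.15],[.4649,-.0772,.2307],[2.653,.023,1.569]),
([-.23,.14,.42,2.39,-.7,.19,.78],[.4753,-.0981,.19],[2.663,-.016,1.521]),
(list(s["qpos"]),list(s["tool_pos"]),list(s["orientation"]))]
def fk(q,L,sg,yaw):
    h,a,b,c,o1,o2=L
    r=R.from_euler("z",sg[0]*q[0]); p=np.array([0,0,h])
    r=r*R.from_euler("y",q[1]); r=r*R.from_euler("z",sg[1]*q[2]); p=p+r.apply([o1,0,a])
    r=r*R.from_euler("y",q[3]); r=r*R.from_euler("z",sg[2]*q[4]); p=p+r.apply([o2,0,b])
    r=r*R.from_euler("y",q[5]); r=r*R.from_euler("z",sg[3]*q[6]+yaw); p=p+r.apply([0,0,c])
    return p,r
if __name__=="__main__":
  import itertools
  best=[]
  for sg in itertools.product([1,-1],repeat=4):
   for y0 in (0,1.57,3.14,-1.57):
    def f(v):
        e=[]
        for q,p,o in D:
            P,r=fk(q,v[:6],sg,v[6]); e+=list(10*(P-p))+list((r.inv()*R.from_euler("xyz",o)).as_rotvec())
        return e
    o=least_squares(f,[.33,.4,.4,.3,0,0,y0]); best.append((o.cost,sg,o.x.round(4).tolist()))
  best.sort(key=lambda t:t[0]); print(*best[:3],sep="\n")
E
python3 fit.py
```

```text
(np.float64(0.2091893785559447), (-1, -1, -1, -1), [0.169, 0.6693, 0.362, 0.4462, -0.0614, -0.0871, 1.5719])
(np.float64(0.20918937855594483), (-1, -1, -1, -1), [0.169, 0.6693, 0.362, 0.4462, -0.0614, -0.0871, 1.5719])
(np.float64(0.20918937855594488), (-1, -1, -1, -1), [0.169, 0.6693, 0.362, 0.4462, -0.0614, -0.0871, 1.5719])
```

Run:
```python
from fit import *
import itertools
def rot(q,sg,w):
    r=R.from_euler("z",sg[0]*q[0]+w[0])
    for k,ax in enumerate("yzyzyz"): r=r*R.from_euler(ax,sg[k+1]*q[k+1]+(w[1] if k==5 else 0)+(np.pi if 0 else 0))
    return r
res=[]
for sg in itertools.product([1,-1],repeat=7):
  for o in itertools.product([0,np.pi/2,np.pi,-np.pi/2],repeat=2):
    e=[np.degrees((rot(q,sg,o).inv()*R.from_euler("xyz",oo)).magnitude()) for q,p,oo in D]
    res.append((max(e),sg,o,np.round(e,1)))
res.sort(key=lambda t:t[0]); print(*res[:4],sep="\n")
print(D[3])
```

```text
(np.float64(0.33894423187161826), (-1, 1, -1, 1, -1, 1, -1), (0, 1.5707963267948966), array([0. , 0.3, 0.3, 0. ]))
(np.float64(0.3389442318716254), (-1, -1, -1, -1, -1, -1, -1), (3.141592653589793, -1.5707963267948966), array([0. , 0.3, 0.3, 0. ]))
(np.float64(22.376667207193076), (-1, 1, -1, 1, 1, 1, 1), (0, 1.5707963267948966), array([ 8. ,  9.5, 17.5, 22.4]))
(np.float64(22.376667207193076), (-1, -1, -1, -1, 1, -1, 1), (3.141592653589793, -1.5707963267948966), array([ 8. ,  9.5, 17.5, 22.4]))
([np.float64(-0.2841926976293457), np.float64(0.227835127986805), np.float64(0.5030072241875772), np.float64(2.3945981442340045), np.float64(-1.245103404543805), np.float64(0.19261832977740886), np.float64(1.3095858657514157)], [np.float64(0.4862731693929797), np.float64(-0.1032576627024223), np.float64(0.16619553491943417)], [np.float64(2.657489281727901), np.float64(-0.019900365125213204), np.float64(1.5098077505276932)])
```

```bash
cat > kin.py <<'E'
from fit import D,np,R
SG=[-1,1,-1,1,-1,1,-1]
def frames(q):
    r=R.from_euler("z",-q[0]); F=[r]
    for k,ax in enumerate("yzyzyz"):
        r=r*R.from_euler(ax,SG[k+1]*q[k+1]+(np.pi/2 if k==5 else 0)); F.append(r)
    return F
# columns: (frame index, axis)
COL=[(0,2),(2,2),(2,0),(3,0),(4,2),(5,0),(6,2)]
def A(q):
    F=frames(q); return np.array([F[f].as_matrix()[:,a] for f,a in COL]).T
def fitL(D,lam=1e-4):
    M=np.vstack([A(q) for q,_,_ in D]); b=np.hstack([p for _,p,_ in D])
    L=np.linalg.solve(M.T@M+lam*np.eye(len(COL)),M.T@b); return L,(M@L-b).reshape(-1,3)
E
python3 - <<'E'
from kin import *
for lam in(1e-8,1e-4,1e-3):
    L,e=fitL(D,lam); print(L.round(4),"\n",(e*1000).round(1))
E
```

```text
[ 0.1264  0.6125 -0.1232 -0.1052  0.3462 -0.087   0.4097] 
 [[-41.   17.1  -0.1]
 [  0.   41.6   8.3]
 [  9.    5.4   3.9]
 [ -7.   -1.5 -12.1]]
[ 0.1095  0.5708 -0.0831 -0.1121  0.3397 -0.0761  0.3457] 
 [[-41.1  17.   -0.1]
 [  0.4  41.2  10. ]
 [  8.2   5.6   3.1]
 [ -6.8  -1.3 -13. ]]
[ 0.0499  0.4187  0.0621 -0.1368  0.3162 -0.0367  0.1145] 
 [[-41.6  16.6  -0.4]
 [  2.1  39.6  16.1]
 [  5.4   6.1   0.4]
 [ -6.   -0.6 -16.1]]
```

Run:
```python
import kin
from kin import *
base=[(0,2),(2,2),(3,0),(4,2),(6,2)]
for ex in ([(0,1)],[(2,1)],[(4,1)],[(0,1),(2,0)],[(0,1),(5,0)],[(0,1),(2,0),(5,0)],[(0,1),(4,1),(2,0)],[(2,1),(4,1),(0,1)]):
    kin.COL=base+ex; L,e=fitL(D,1e-9); print(ex,L.round(3),(abs(e).max()*1000).round(1))
```

```text
[(0, 1)] [ 0.375  0.502  0.02   0.459  0.337 -0.045] 2.2
[(2, 1)] [ 0.291  0.514 -0.03   0.423  0.324 -0.045] 2.6
[(4, 1)] [ 0.313  0.518 -0.041  0.416  0.354 -0.044] 36.1
[(0, 1), (2, 0)] [ 0.392  0.51   0.027  0.466  0.354 -0.045 -0.008] 1.7
[(0, 1), (5, 0)] [ 0.392  0.501  0.027  0.466  0.342 -0.046  0.003] 1.6
[(0, 1), (2, 0), (5, 0)] [ 0.387  0.486  0.025  0.465  0.319 -0.046  0.015  0.007] 1.5
[(0, 1), (4, 1), (2, 0)] [ 0.391  0.51   0.027  0.466  0.354 -0.045 -0.    -0.008] 1.7
[(2, 1), (4, 1), (0, 1)] [ 0.316  0.511 -0.015  0.434  0.328 -0.031  0.    -0.013] 2.5
```

```bash
cat >> kin.py <<'E'
COL=[(0,2),(2,2),(3,0),(4,2),(6,2),(0,1)]
L,_=fitL(D,1e-9)
LO=np.array([-2.7,-.37,-1.27,.24,-1.31,.19,-2.76]);HI=np.array([2.7,2.16,1.26,2.4,4.45,1.91,2.76])
from scipy.optimize import least_squares
def ik(p,r,q0,w=.01):
    def f(q): 
        F=frames(q); m=(q-(LO+HI)/2)/(HI-LO)
        return np.r_[20*(A(q)@L-p),4*(F[-1].inv()*r).as_rotvec(),w*m]
    o=least_squares(f,np.clip(q0,LO+.03,HI-.03),bounds=(LO+.02,HI-.02)); q=o.x
    return np.linalg.norm(A(q)@L-p),(frames(q)[-1].inv()*r).magnitude(),q
E
python3 - <<'E'
from kin import *
from h import CAP,N,RT
rng=np.random.default_rng(0)
for k in "ABC":
  for h in (-.033,.04):
    for spin in (-90,-45,0,45,90,180):
      r=RT*R.from_euler("z",spin,degrees=True); best=None;out=[]
      for t in range(14):
        e,a,q=ik(CAP[k]+h*N,r,rng.uniform(LO,HI))
        out.append((e*1000+np.degrees(a)*2,e*1000,np.degrees(a),q))
      out.sort(key=lambda t:t[0])
      g=[x for x in out if x[0]<2]
      sig={}
      for x in g: sig.setdefault(tuple(np.round(x[3],0)),x[3])
      print(k,h,spin,"best %.0fmm %.1fdeg"%out[0][1:3],[list(x.round(1)) for x in list(sig.values())[:2]] or out[0][3].round(1))
E
```

```text
A -0.033 -90 best 0mm 0.0deg [[np.float64(1.0), np.float64(0.8), np.float64(-1.0), np.float64(2.3), np.float64(1.9), np.float64(0.5), np.float64(-0.0)]]
A -0.033 -45 best 0mm 0.0deg [[np.float64(1.1), np.float64(0.8), np.float64(-1.1), np.float64(2.3), np.float64(1.9), np.float64(0.6), np.float64(-0.8)]]
A -0.033 0 best 0mm 0.0deg [[np.float64(1.1), np.float64(0.9), np.float64(-1.1), np.float64(2.3), np.float64(1.9), np.float64(0.6), np.float64(-1.5)]]
A -0.033 45 best 0mm 0.0deg [[np.float64(1.1), np.float64(0.9), np.float64(-1.2), np.float64(2.3), np.float64(1.9), np.float64(0.7), np.float64(-2.3)]]
A -0.033 90 best 0mm 0.0deg [[np.float64(0.5), np.float64(0.5), np.float64(-0.4), np.float64(2.3), np.float64(2.5), np.float64(0.2), np.float64(2.3)]]
A -0.033 180 best 0mm 0.0deg [[np.float64(0.6), np.float64(0.5), np.float64(-0.6), np.float64(2.3), np.float64(2.3), np.float64(0.3), np.float64(1.0)]]
A 0.04 -90 best 0mm 0.0deg [[np.float64(1.3), np.float64(0.6), np.float64(-1.2), np.float64(2.3), np.float64(1.6), np.float64(0.5), np.float64(0.2)]]
A 0.04 -45 best 0mm 0.0deg [[np.float6
[... 5016 characters left out ...]
loat64(0.2), np.float64(-0.6)], [np.float64(0.7), np.float64(0.3), np.float64(-0.0), np.float64(2.2), np.float64(-1.1), np.float64(0.3), np.float64(0.9)]]
C 0.04 90 best 0mm 0.0deg [[np.float64(0.6), np.float64(0.3), np.float64(0.1), np.float64(2.2), np.float64(-1.2), np.float64(0.4), np.float64(0.2)], [np.float64(1.4), np.float64(0.5), np.float64(-0.9), np.float64(2.1), np.float64(0.4), np.float64(0.2), np.float64(-1.3)]]
C 0.04 180 best 0mm 0.0deg [[np.float64(0.5), np.float64(0.3), np.float64(0.3), np.float64(2.2), np.float64(-1.3), np.float64(0.4), np.float64(-1.4)], [np.float64(1.4), np.float64(0.5), np.float64(-0.8), np.float64(2.1), np.float64(0.3), np.float64(0.2), np.float64(-2.7)]]
```

```bash
cat > emu.py <<'E'
from kin import *
from h import CAP,N,RT,X,Y,Z,pose
from scipy.spatial.transform import Slerp
def step(q,p,r,w=.02):
    f=lambda x:np.r_[20*(A(x)@L-p),4*(frames(x)[-1].inv()*r).as_rotvec(),w*(x-q)]
    return least_squares(f,np.clip(q,LO+.001,HI-.001),bounds=(LO,HI)).x
def run(q,way,n=6):
    p=A(q)@L;r=frames(q)[-1]
    for p1,r1 in way:
        S=Slerp([0,1],R.concatenate([r,r1]))
        for t in np.linspace(0,1,n+1)[1:]: q=step(q,p+(p1-p)*t,S(t))
        e=np.linalg.norm(A(q)@L-p1)*1000; a=np.degrees((frames(q)[-1].inv()*r1).magnitude())
        print(np.round(p1,2),q.round(2),"%.0fmm %.1fdeg"%(e,a)); p,r=p1,r1
    return q
def tool(az,tilt,spin):
    "tool leaning: points outward at azimuth az (deg), tilt from down; spin: y axis turned about tool z from the up-slope direction"
    a=np.radians(az);x=np.array([np.cos(a),np.sin(a),0]);t=np.radians(tilt)
    z=np.sin(t)*x-np.cos(t)*Z; y=np.cos(t)*x+np.sin(t)*Z
    return R.from_matrix(np.c_[np.cross(y,z),y,z])*R.from_euler("z",spin,degrees=True)
E
python3 - <<'E'
from emu import *
q0=np.array(D[0][0]); down=frames(q0)[-1]
print("replay"); run(q0,[(np.array([.461,.15,.25]),down),(np.array([.466,-.076,.231]),down),(np.array([.466,-.076,.231]),RT),(CAP["A"]+.04*N,RT),(CAP["A"]-.033*N,RT)])
q=np.array(pose()[2]["qpos"])
c=CAP
for az in(-4,30,60,90):
  print("az",az)
  run(q,[(np.array([.55,-.2,.25]),tool(-20,10,0)),(np.array([.6,-.25,.2]),tool(az,20,0)),(np.array([.6,-.25,.2]),tool(az,40,0)),(c["C"]+.06*N,RT),(c["C"]-.033*N,RT),(c["C"]+.06*N,RT),(c["B"]+.06*N,RT),(c["B"]-.033*N,RT),(c["B"]+.06*N,RT),(c["A"]+.06*N,RT),(c["A"]-.033*N,RT)])
E
```

```text
replay
[0.46 0.15 0.25] [-0.56  0.23  0.18  1.95 -0.05  0.97  0.74] 0mm 0.0deg
[ 0.47 -0.08  0.23] [-0.22  0.23  0.33  2.02 -0.09  0.91  1.26] 0mm 0.0deg
[ 0.47 -0.08  0.23] [-0.06  0.01  0.12  2.4   0.02  0.21 -0.03] 0mm 0.0deg
[ 0.46 -0.1   0.16] [ 0.94  0.36 -0.85  2.37  1.58  0.21 -1.41] 0mm 0.0deg
[ 0.5 -0.1  0.1] [ 0.93  0.66 -0.9   2.31  1.99  0.44 -1.7 ] 0mm 0.0deg
az -4
[ 0.55 -0.2   0.25] [-0.6   0.47  1.13  1.92 -0.57  0.9   0.44] 0mm 0.0deg
[ 0.6  -0.25  0.2 ] [-0.25  0.51  0.82  1.92 -0.85  0.68  1.  ] 0mm 0.0deg
[ 0.6  -0.25  0.2 ] [ 0.62  0.41 -0.19  2.07 -1.31  0.19  1.65] 2mm 1.8deg
[ 0.44 -0.31  0.18] [ 0.72  0.3  -0.    2.22 -1.03  0.36  1.57] 0mm 0.0deg
[ 0.48 -0.31  0.1 ] [ 0.84  0.54 -0.21  2.14 -1.31  0.19  1.87] 1mm 0.6deg
[ 0.44 -0.31  0.18] [ 0.72  0.3   0.    2.22 -1.03  0.36  1.58] 0mm 0.0deg
[ 0.45 -0.2   0.18] [ 0.56  0.21 -0.1   2.35 -1.09  0.2   1.44] 0mm 0.0deg
[ 0.49 -0.21  0.1 ] [ 0.47  0.45 -0.03  2.23 -1.31  0.19  1.65] 6mm 4.7deg
[ 0.45 -0.2   0.18] [ 0.43  0.2   0.04  2.37 -1.17  0.22  1.51] 0mm 0.0deg
[ 0.45 -0.1   0.18] [ 0.04  0.13  0.16  2.4
[... 1887 characters left out ...]
0.63  1.31  2.41] 0mm 0.0deg
[ 0.6  -0.25  0.2 ] [ 0.37  0.86  0.4   1.3  -0.8   1.6   2.5 ] 0mm 0.0deg
[ 0.44 -0.31  0.18] [ 0.15  0.32  0.66  2.28 -1.29  0.54  1.8 ] 0mm 0.0deg
[ 0.48 -0.31  0.1 ] [ 0.84  0.54 -0.21  2.14 -1.31  0.19  1.87] 1mm 0.6deg
[ 0.44 -0.31  0.18] [ 0.72  0.3   0.    2.22 -1.03  0.36  1.58] 0mm 0.0deg
[ 0.45 -0.2   0.18] [ 0.56  0.21 -0.1   2.35 -1.09  0.2   1.44] 0mm 0.0deg
[ 0.49 -0.21  0.1 ] [ 0.47  0.45 -0.03  2.23 -1.31  0.19  1.65] 6mm 4.7deg
[ 0.45 -0.2   0.18] [ 0.43  0.2   0.04  2.37 -1.17  0.22  1.51] 0mm 0.0deg
[ 0.45 -0.1   0.18] [ 0.04  0.13  0.16  2.4  -0.64  0.19  0.73] 5mm 4.1deg
[ 0.5 -0.1  0.1] [-0.13  0.41  0.33  2.31 -1.31  0.19  1.35] 9mm 7.3deg
```

Run:
```python
from emu import *
q=np.array(pose()[2]["qpos"])
c=CAP
for az,sp in((-60,0),(-90,0),(-90,60),(-60,45)):
  print("az",az)
  run(q,[(np.array([.5,-.15,.25]),tool(-20,5,0)),(np.array([.55,-.15,.25]),tool(az,20,sp)),(np.array([.55,-.15,.2]),tool(az,35,sp)),(c["B"]+.06*N,RT),(c["B"]-.033*N,RT),(c["B"]+.06*N,RT),(c["A"]+.06*N,RT),(c["A"]-.033*N,RT)])
```

```text
az -60
[ 0.5  -0.15  0.25] [-0.76  0.41  1.21  2.   -0.48  0.95  0.33] 0mm 0.0deg
[ 0.55 -0.15  0.25] [-0.95  0.5   1.26  2.02 -0.33  0.73 -0.62] 0mm 0.0deg
[ 0.55 -0.15  0.2 ] [-1.08  0.69  1.25  2.18 -0.32  0.39 -0.79] 0mm 0.0deg
[ 0.45 -0.2   0.18] [ 0.1   0.19  0.41  2.4  -1.31  0.29  1.64] 0mm 0.0deg
[ 0.49 -0.21  0.1 ] [ 0.47  0.45 -0.03  2.23 -1.31  0.19  1.65] 6mm 4.7deg
[ 0.45 -0.2   0.18] [ 0.43  0.2   0.04  2.37 -1.17  0.22  1.51] 0mm 0.0deg
[ 0.45 -0.1   0.18] [ 0.04  0.13  0.16  2.4  -0.64  0.19  0.73] 5mm 4.1deg
[ 0.5 -0.1  0.1] [-0.13  0.41  0.33  2.31 -1.31  0.19  1.35] 9mm 7.3deg
az -90
[ 0.5  -0.15  0.25] [-0.76  0.41  1.21  2.   -0.48  0.95  0.33] 0mm 0.0deg
[ 0.55 -0.15  0.25] [-0.91  0.65  1.26  1.88 -0.34  0.96 -1.13] 0mm 0.0deg
[ 0.55 -0.15  0.2 ] [-1.01  0.88  1.26  1.94 -0.3   0.81 -1.3 ] 0mm 0.0deg
[ 0.45 -0.2   0.18] [ 1.48  0.51 -1.14  2.28  1.1   0.27 -0.58] 0mm 0.0deg
[ 0.49 -0.21  0.1 ] [ 1.22  0.72 -0.93  2.23  1.82  0.33 -1.25] 0mm 0.0deg
[ 0.45 -0.2   0.18] [ 1.53  0.57 -1.21  2.28  1.21  0.33 -0.66] 0mm 0.0deg
[ 0.45 -0.1   0.18] [ 1.21  0.41 -1.14 
[... 615 characters left out ...]
  0.4  -1.22] 0mm 0.0deg
[ 0.5 -0.1  0.1] [ 1.07  0.8  -1.08  2.3   1.93  0.59 -1.55] 0mm 0.0deg
az -60
[ 0.5  -0.15  0.25] [-0.76  0.41  1.21  2.   -0.48  0.95  0.33] 0mm 0.0deg
[ 0.55 -0.15  0.25] [-0.95  0.5   1.26  2.02 -0.33  0.73 -1.4 ] 0mm 0.0deg
[ 0.55 -0.15  0.2 ] [-1.08  0.69  1.25  2.18 -0.32  0.39 -1.58] 0mm 0.0deg
[ 0.45 -0.2   0.18] [ 1.55  0.59 -1.24  2.27  1.24  0.36 -0.68] 0mm 0.0deg
[ 0.49 -0.21  0.1 ] [ 1.3   0.8  -1.04  2.22  1.79  0.42 -1.17] 0mm 0.0deg
[ 0.45 -0.2   0.18] [ 1.57  0.62 -1.27  2.27  1.28  0.39 -0.71] 0mm 0.0deg
[ 0.45 -0.1   0.18] [ 1.28  0.49 -1.24  2.36  1.47  0.4  -1.22] 0mm 0.0deg
[ 0.5 -0.1  0.1] [ 1.07  0.8  -1.08  2.3   1.93  0.59 -1.55] 0mm 0.0deg
```

Run:
```python
import emu
from emu import *
import io,contextlib
q=np.array(pose()[2]["qpos"])
c=CAP
s0=emu.step
V={"w.02":lambda q,p,r:s0(q,p,r,.02),"w.3":lambda q,p,r:s0(q,p,r,.3),"w1":lambda q,p,r:s0(q,p,r,1.)}
P=np.array
plans={
"1":[(P([.5,-.0,.25]),tool(0,0,0)),(P([.6,-.0,.2]),tool(-50,15,0)),(P([.55,-.1,.2]),tool(-60,30,0)),(P([.5,-.15,.2]),tool(-50,30,0)),(c["B"]+.06*N,RT),(c["B"]-.033*N,RT)],
"2":[(P([.5,.2,.25]),tool(20,0,0)),(P([.5,.2,.25]),tool(-60,20,0)),(P([.5,.0,.2]),tool(-70,30,0)),(P([.5,-.15,.2]),tool(-50,30,0)),(c["B"]+.06*N,RT),(c["B"]-.033*N,RT)],
"3":[(P([.5,.2,.25]),tool(20,0,0)),(P([.5,.2,.25]),tool(-60,20,0)),(P([.45,.0,.25]),tool(-60,30,0)),(c["A"]+.06*N,tool(-40,30,0)),(c["A"]+.06*N,RT),(c["A"]-.033*N,RT)],
"4":[(P([.5,.2,.25]),tool(20,0,0)),(P([.5,.2,.25]),tool(-60,20,60)),(P([.45,.0,.25]),tool(-60,30,60)),(c["A"]+.06*N,tool(-40,30,30)),(c["A"]+.06*N,RT),(c["A"]-.033*N,RT)]}
for k,w in plans.items():
  for v,f in V.items():
    emu.step=f; b=io.StringIO()
    with contextlib.redirect_stdout(b): run(q,w,8)
    print(k,v); print("\n".join(b.getvalue().split("\n")[-4:-1]))
```

```text
1 w.02
[ 0.5  -0.15  0.2 ] [-1.07  0.45  1.26  2.31 -0.21  0.3  -0.62] 0mm 0.0deg
[ 0.45 -0.2   0.18] [ 1.45  0.47 -1.09  2.28  1.02  0.24 -0.52] 0mm 0.0deg
[ 0.49 -0.21  0.1 ] [ 1.22  0.72 -0.93  2.23  1.83  0.32 -1.26] 0mm 0.0deg
1 w.3
[ 0.5  -0.15  0.2 ] [-1.07  0.45  1.26  2.31 -0.21  0.31 -0.62] 0mm 0.0deg
[ 0.45 -0.2   0.18] [ 0.12  0.19  0.37  2.38 -1.16  0.27  1.48] 2mm 1.1deg
[ 0.49 -0.21  0.1 ] [ 0.47  0.45 -0.03  2.23 -1.31  0.19  1.65] 6mm 4.7deg
1 w1
[ 0.5  -0.15  0.2 ] [-1.08  0.46  1.26  2.31 -0.21  0.31 -0.62] 1mm 0.3deg
[ 0.45 -0.2   0.18] [-0.29  0.13  0.64  2.4  -0.22  0.19  0.4 ] 16mm 9.5deg
[ 0.49 -0.21  0.1 ] [ 0.49  0.45 -0.07  2.2  -0.97  0.19  1.3 ] 8mm 6.4deg
2 w.02
[ 0.5  -0.15  0.2 ] [-1.02  0.39  1.17  2.31  0.04  0.3  -0.86] 0mm 0.0deg
[ 0.45 -0.2   0.18] [ 1.45  0.47 -1.09  2.28  1.02  0.24 -0.52] 0mm 0.0deg
[ 0.49 -0.21  0.1 ] [ 1.22  0.72 -0.93  2.23  1.83  0.32 -1.26] 0mm 0.0deg
2 w.3
[ 0.5  -0.15  0.2 ] [-1.02  0.4   1.17  2.31  0.04  0.3  -0.86] 0mm 0.1deg
[ 0.45 -0.2   0.18] [ 0.92  0.26 -0.49  2.29 -0.32  0.19  0.69] 3mm 2.4deg
[ 0.49 -0.21  0.1 
[... 957 characters left out ...]
.65] 10mm 8.8deg
4 w.02
[ 0.45 -0.1   0.18] [-0.27  0.18  0.11  2.4   1.08  0.42 -2.36] 0mm 0.0deg
[ 0.45 -0.1   0.18] [ 1.02  0.3  -0.92  2.37  1.3   0.19 -1.14] 0mm 0.0deg
[ 0.5 -0.1  0.1] [ 0.94  0.68 -0.92  2.3   1.98  0.45 -1.68] 0mm 0.0deg
4 w.3
[ 0.45 -0.1   0.18] [-0.6   0.18  0.48  2.4   0.89  0.38 -2.17] 3mm 1.7deg
[ 0.45 -0.1   0.18] [ 0.98  0.29 -0.89  2.38  1.45  0.19 -1.3 ] 2mm 0.9deg
[ 0.5 -0.1  0.1] [ 0.94  0.67 -0.91  2.3   1.98  0.44 -1.69] 0mm 0.1deg
4 w1
[ 0.45 -0.1   0.18] [-1.    0.24  0.93  2.4   0.64  0.35 -1.93] 8mm 3.5deg
[ 0.45 -0.1   0.18] [ 0.07  0.14 -0.05  2.4   0.8   0.19 -0.85] 8mm 6.6deg
[ 0.5 -0.1  0.1] [ 0.65  0.49 -0.56  2.24  1.28  0.19 -1.11] 8mm 6.3deg
```

```bash
cat >> emu.py <<'E'
def plan(way,start=None):
    p,r=start if start else pose()[:2]
    for p1,r1 in way:
        rv=(r.inv()*r1).as_rotvec(); d=p1-p
        n=max(int(np.ceil(max(np.degrees(np.abs(rv)).max()/9.8,np.degrees(np.linalg.norm(rv))/10.5,np.linalg.norm(d)/.05))),1)
        while 1:
            M=sum((r*R.from_rotvec(rv*k/n)).as_matrix() for k in range(n)); s=np.linalg.solve(M,d)/.04
            if abs(s).max()<=.98: break
            n+=1
        print(n,"x",np.r_[s,np.degrees(rv)/n/10].round(2).tolist()); p,r=p1,r1
def st():
    p,r,s=pose(); print(s["time_s"],p.round(4),"q",s["qpos"].round(2),"F",s["contact_force"].round(1),"T",s["wrist_torque"].round(2),"w",round(s["width"],4),round(s["finger_force"],1))
E
python3 - <<'E'
from emu import *
P=np.array
plan([(P([.5,.2,.25]),tool(20,0,0)),(P([.5,.2,.25]),tool(-60,20,0)),(P([.45,.0,.25]),tool(-60,30,0)),(CAP["A"]+.06*N,tool(-40,30,0)),(CAP["A"]+.06*N,RT)])
E
```

```text
8 x [0.94, 0.22, -0.22, 0.34, 0.06, -0.29]
9 x [0.0, 0.0, -0.0, -0.18, -0.16, 0.88]
5 x [-0.72, 0.68, 0.3, -0.2, 0.0, -0.0]
3 x [-0.48, 0.3, 0.85, 0.0, 0.33, -0.58]
4 x [0.0, 0.0, -0.0, -0.0, 0.45, -0.77]
```

```bash
python3 -m jog '[[[0.94,0.22,-0.22,0.34,0.06,-0.29,1],[0.94,0.22,-0.22,0.34,0.06,-0.29,1],[0.94,0.22,-0.22,0.34,0.06,-0.29,1],[0.94,0.22,-0.22,0.34,0.06,-0.29,1]]]' >/dev/null
python3 -m jog '[[[0.94,0.22,-0.22,0.34,0.06,-0.29,1],[0.94,0.22,-0.22,0.34,0.06,-0.29,1],[0.94,0.22,-0.22,0.34,0.06,-0.29,1],[0.94,0.22,-0.22,0.34,0.06,-0.29,1]]]' >/dev/null
python3 -m jog '[[[0,0,0,-0.18,-0.16,0.88,1],[0,0,0,-0.18,-0.16,0.88,1],[0,0,0,-0.18,-0.16,0.88,1],[0,0,0,-0.18,-0.16,0.88,1],[0,0,0,-0.18,-0.16,0.88,1]]]' >/dev/null
python3 -m jog '[[[0,0,0,-0.18,-0.16,0.88,1],[0,0,0,-0.18,-0.16,0.88,1],[0,0,0,-0.18,-0.16,0.88,1],[0,0,0,-0.18,-0.16,0.88,1],[0,0,0,0,0,0,1]]]' >/dev/null
python3 - <<'E'
from emu import *
P=np.array
st();plan([(P([.5,.2,.25]),tool(-60,20,0)),(P([.45,.0,.25]),tool(-60,30,0)),(CAP["A"]+.06*N,tool(-40,30,0)),(CAP["A"]+.06*N,RT)])
E
```

```text
7.025 [0.5015 0.177  0.2481] q [-1.53  0.61  1.24  1.95 -0.28  0.9  -1.31] F [-0.1 -0.   0.4] T [ 0.29  0.25 -0.01] w 0.0853 0.0
1 x [0.24, -0.48, -0.22, 0.05, -0.18, -0.25]
5 x [-0.72, 0.68, 0.3, -0.2, 0.0, -0.0]
3 x [-0.48, 0.3, 0.85, 0.0, 0.33, -0.58]
4 x [0.0, 0.0, -0.0, -0.0, 0.45, -0.77]
```

Run:
```python
import emu
from emu import *
import io,contextlib
q=np.array(pose()[2]["qpos"]); P=np.array; c=CAP; s0=emu.step
w0=P([.5,.2,.25])
plans={"a":[(P([.45,.0,.25]),tool(-60,30,0)),(c["A"]+.06*N,tool(-40,30,0)),(c["A"]+.06*N,RT),(c["A"]-.033*N,RT)],
"b":[(P([.5,.4,.25]),tool(-60,30,0)),(P([.45,.1,.25]),tool(-60,30,0)),(c["A"]+.06*N,tool(-40,30,0)),(c["A"]+.06*N,RT),(c["A"]-.033*N,RT)],
"c":[(w0,tool(-60,40,0)),(P([.45,.1,.25]),tool(-80,40,0)),(P([.45,-.05,.2]),tool(-60,30,0)),(c["A"]+.06*N,RT),(c["A"]-.033*N,RT)],
"d":[(P([.45,.0,.25]),tool(-60,30,0)),(c["A"]+.06*N,tool(-60,35,0)),(c["A"]+.06*N,tool(-40,30,0)),(c["A"]+.06*N,RT),(c["A"]-.033*N,RT)]}
for k,w in plans.items():
  for ww in(.02,.3,1):
    emu.step=lambda q,p,r:s0(q,p,r,ww); print(k,ww); run(q,w,8)
```

```text
a 0.02
[0.45 0.   0.25] [-1.56  0.25  1.26  2.26  0.42  0.74 -1.67] 0mm 0.0deg
[ 0.45 -0.1   0.18] [-0.27  0.18  0.13  2.4   1.09  0.41 -1.84] 0mm 0.0deg
[ 0.45 -0.1   0.18] [ 1.02  0.31 -0.92  2.38  1.35  0.19 -1.18] 0mm 0.0deg
[ 0.5 -0.1  0.1] [ 0.95  0.69 -0.93  2.31  1.99  0.46 -1.69] 0mm 0.0deg
a 0.3
[0.45 0.   0.25] [-1.56  0.25  1.26  2.25  0.41  0.74 -1.66] 0mm 0.2deg
[ 0.45 -0.1   0.18] [-0.79  0.21  0.73  2.4   0.74  0.33 -1.48] 5mm 2.4deg
[ 0.45 -0.1   0.18] [ 0.98  0.3  -0.88  2.38  1.39  0.19 -1.24] 1mm 0.6deg
[ 0.5 -0.1  0.1] [ 0.94  0.67 -0.91  2.31  2.    0.45 -1.7 ] 0mm 0.1deg
a 1
[0.45 0.   0.25] [-1.53  0.3   1.26  2.23  0.33  0.75 -1.59] 3mm 1.5deg
[ 0.45 -0.1   0.18] [-1.05  0.28  1.02  2.4   0.5   0.31 -1.26] 7mm 3.3deg
[ 0.45 -0.1   0.18] [-0.13  0.13  0.17  2.4   0.47  0.19 -0.51] 9mm 7.0deg
[ 0.5 -0.1  0.1] [ 0.52  0.46 -0.42  2.22  0.76  0.19 -0.62] 11mm 9.1deg
b 0.02
[0.5  0.4  0.25] [-1.65  0.91  1.16  1.51 -0.31  1.26 -1.6 ] 0mm 0.0deg
[0.45 0.1  0.25] [-1.69  0.43  1.26  2.15  0.16  0.82 -1.62] 0mm 0.0deg
[ 0.45 -0.1   0.18] [-0.27  0.18  0.13  2.4   1.0
[... 2458 characters left out ...]
 0.41  0.74 -1.66] 0mm 0.2deg
[ 0.45 -0.1   0.18] [-1.22  0.48  1.14  2.39  0.41  0.35 -1.61] 0mm 0.0deg
[ 0.45 -0.1   0.18] [-0.53  0.19  0.42  2.4   0.94  0.38 -1.69] 2mm 1.2deg
[ 0.45 -0.1   0.18] [ 0.98  0.3  -0.89  2.38  1.4   0.19 -1.25] 1mm 0.6deg
[ 0.5 -0.1  0.1] [ 0.94  0.67 -0.91  2.31  2.    0.45 -1.7 ] 0mm 0.1deg
d 1
[0.45 0.   0.25] [-1.53  0.3   1.26  2.23  0.33  0.75 -1.59] 3mm 1.5deg
[ 0.45 -0.1   0.18] [-1.24  0.49  1.15  2.38  0.39  0.35 -1.58] 1mm 0.1deg
[ 0.45 -0.1   0.18] [-0.99  0.26  0.97  2.4   0.54  0.3  -1.29] 7mm 3.0deg
[ 0.45 -0.1   0.18] [-0.1   0.13  0.14  2.4   0.52  0.19 -0.56] 8mm 7.0deg
[ 0.5 -0.1  0.1] [ 0.55  0.46 -0.45  2.22  0.85  0.19 -0.71] 10mm 8.7deg
```

```bash
python3 -m jog '[[[0.24,-0.48,-0.22,0.05,-0.18,-0.25,1],[-0.72,0.68,0.3,-0.2,0,0,1],[-0.72,0.68,0.3,-0.2,0,0,1],[-0.72,0.68,0.3,-0.2,0,0,1],[-0.72,0.68,0.3,-0.2,0,0,1]]]' >/dev/null
python3 -m jog '[[[-0.72,0.68,0.3,-0.2,0,0,1],[-0.48,0.3,0.85,0,0.33,-0.58,1],[-0.48,0.3,0.85,0,0.33,-0.58,1],[-0.48,0.3,0.85,0,0.33,-0.58,1],[0,0,0,0,0,0,1]]]' >/dev/null
python3 - <<'E'
from emu import *
st();plan([(CAP["A"]+.06*N,tool(-40,30,0)),(CAP["A"]+.06*N,RT)])
E
```

```text
8.275 [ 0.4487 -0.0741  0.197 ] q [-1.05  0.2   0.87  2.39  0.7   0.47 -1.63] F [0.  0.4 0.6] T [ 0.44  0.36 -0.02] w 0.0852 0.0
1 x [-0.34, 0.26, 0.64, -0.07, 0.46, -0.55]
4 x [0.0, 0.0, -0.0, -0.0, 0.45, -0.77]
```

```bash
python3 -m jog '[[[-0.34,0.26,0.64,-0.07,0.46,-0.55,1],[0,0,0,0,0,0,1],[0,0,0,0,0.3,-0.5,1],[0,0,0,0,0.3,-0.5,1],[0,0,0,0,0,0,1]]]' >/dev/null
python3 - <<'E'
from emu import *
st();plan([(CAP["A"]+.06*N,RT)])
E
python3 -m jog '[[[0,0,0,0,0.3,-0.5,1],[0,0,0,0,0.3,-0.5,1],[0,0,0,0,0.3,-0.5,1],[0,0,0,0,0.3,-0.5,1],[0,0,0,0,0,0,1]]]' >/dev/null
python3 - <<'E'
from emu import *
st();plan([(CAP["A"]+.06*N,RT)])
E
```

```text
8.9 [ 0.4466 -0.083   0.1827] q [-0.44  0.16  0.24  2.39  0.9   0.48 -1.69] F [-0.3  0.2  0.5] T [ 0.37  0.34 -0.02] w 0.0851 0.0
4 x [-0.07, 0.06, 0.06, -0.06, 0.49, -0.76]
9.525 [ 0.4437 -0.0864  0.1752] q [ 0.4   0.18 -0.57  2.4   1.09  0.46 -1.61] F [ 0.2 -0.2  0.1] T [0.22 0.4  0.01] w 0.0851 0.0
3 x [-0.08, 0.12, 0.02, -0.13, 0.47, -0.68]
```

Excellent, on the right branch (elbow right).

```bash
python3 -m jog '[[[-0.08,0.12,0.02,-0.13,0.47,-0.68,1],[-0.08,0.12,0.02,-0.13,0.47,-0.68,1],[-0.08,0.12,0.02,-0.13,0.47,-0.68,1],[0,0,0,0,0,0,1]]]' >/dev/null
python3 - <<'E'
from emu import *
st();plan([(CAP["A"]+.04*N,RT)])
E
```

```text
10.025 [ 0.4391 -0.0944  0.1549] q [ 1.02  0.39 -1.16  2.4   1.31  0.56 -1.48] F [ 0.2  0.2 -0.8] T [ 0.24  0.37 -0.01] w 0.0858 0.0
2 x [-0.0, 0.32, 0.05, -0.3, 0.43, -0.49]
```

```bash
python3 -m jog '[[[0,0.32,0.05,-0.3,0.43,-0.49,1],[0,0.32,0.05,-0.3,0.43,-0.49,1],[0,0,0,0,0,0,1]]]' >/dev/null
python3 - <<'E'
from emu import *
st();plan([(CAP["A"]+.01*N,RT)])
E
```

```text
10.4 [ 0.4685 -0.0992  0.1644] q [ 1.24  0.47 -1.26  2.39  1.52  0.41 -1.33] F [ 0.4  1.6 -0.2] T [ 0.01  0.53 -0.03] w 0.0855 0.0
1 x [-0.04, -0.14, 0.72, -0.03, -0.01, 0.02]
```

```bash
python3 -m jog '[[[-0.04,-0.14,0.72,-0.03,0,0.02,1],[0,0,0,0,0,0,1]]]' >/dev/null
python3 - <<'E'
from emu import *
st();plan([(CAP["A"]-.033*N,RT)])
E
```

```text
10.65 [ 0.4773 -0.0989  0.1353] q [ 1.2   0.63 -1.26  2.4   1.72  0.53 -1.47] F [0.4 0.7 1.3] T [ 0.03  0.5  -0.  ] w 0.0858 0.0
2 x [-0.03, 0.02, 0.53, -0.01, -0.02, 0.0]
```

```bash
python3 -m jog '[[[-0.03,0.02,0.53,0,0,0,1],[-0.03,0.02,0.53,0,0,0,1],[0,0,0,0,0,0,0.3],[0,0,0,0,0,0,0.3],[0,0,0,0,0,0,0.3]]]' 40
python3 - <<'E'
from emu import *
st();delta=None
from h import delta; delta(CAP["A"]-.033*N,RT)
c=cam("scene") if 0 else __import__("h").cam("scene"); import cv2
i=c["img"][100:240,180:340]; cv2.imwrite("pics/gA.png",cv2.cvtColor(cv2.resize(i,None,fx=4,fy=4),cv2.COLOR_RGB2BGR))
E
```

```text
time_s: 11.28
tool_pos: [0.5, -0.1053, 0.1032]
orientation: [2.613, -0.001, 1.5]
contact_force: [-6.0, 1.4, 5.2]
width: 0.0511
finger_force: 41.0
11.275 [ 0.5    -0.1053  0.1032] q [ 1.13  0.75 -1.19  2.36  1.87  0.61 -1.55] F [-6.   1.4  5.2] T [0.32 1.07 0.18] w 0.0511 41.0
shift [ 0.06 -0.06  0.07] turn [ 0.03 -0.02  0.02]
```

View pics/gA.png

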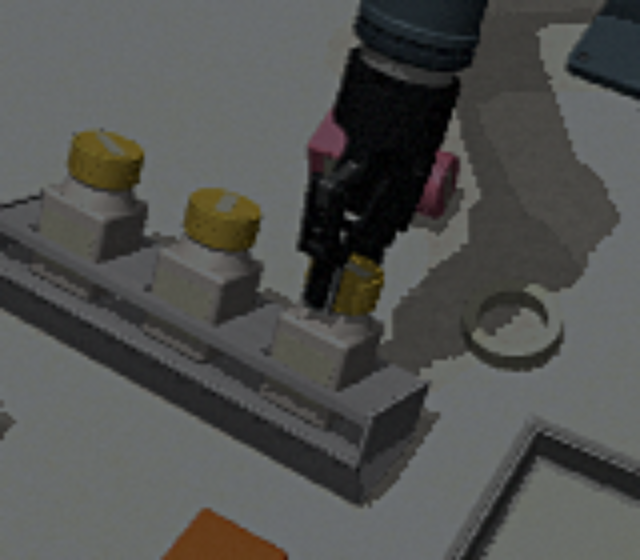

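The crop shows the fingers closed on the near bottle's cap, around (350,285). I'll twist it in stages and watch the torque.

```bash
cat >> emu.py <<'E'
def tw():
    p,r,s=pose(); ref=(RT.inv()*r).as_rotvec(); z=r.apply([0,0,1])
    print("t",s["time_s"],"spin deg",np.degrees(ref).round(1),"Tz %.2f"%(s["wrist_torque"]@z),"F",s["contact_force"].round(1),"q7 %.2f"%s["qpos"][6],"w",round(s["width"],4))
E
python3 -c "
from emu import *;tw()"
python3 -m jog '[[[0,0,0,0,0,0.9,0.3]]]'>/dev/null; python3 -c "
from emu import *;tw()"
python3 -m jog '[[[0,0,0,0,0,0.9,0.3]]]'>/dev/null; python3 -c "
from emu import *;tw()"
```

```text
t 11.325 spin deg [-0.3  0.2 -0.1] Tz 0.01 F [-7.8  1.2  6.3] q7 -1.55 w 0.0513
t 11.45 spin deg [-0.3  0.2  9. ] Tz -0.11 F [-5.   1.8  4.7] q7 -1.70 w 0.0511
t 11.575 spin deg [-0.2  0.3 18.1] Tz -0.11 F [-6.9  1.3  6.8] q7 -1.85 w 0.0508
```

```bash
for i in 1; do python3 -m jog '[[[0,0,0,0,0,0.9,0.3]]]'>/dev/null; python3 -c "
from emu import *;tw()"; done
python3 -m jog '[[[0,0,0,0,0,0.9,0.3]]]'>/dev/null; python3 -c "
from emu import *;tw()"
python3 -m jog '[[[0,0,0,0,0,0.5,0.3]]]'>/dev/null; python3 -c "
from emu import *;tw()"
```

```text
t 11.7 spin deg [-0.2  0.3 27.2] Tz -0.09 F [-7.9  1.8  7.7] q7 -2.00 w 0.0511
t 11.825 spin deg [-0.2  0.3 36.2] Tz -0.11 F [-8.1  2.5  8.7] q7 -2.15 w 0.0508
t 11.95 spin deg [-0.2  0.3 41.1] Tz -0.06 F [-8.6  1.7  8.2] q7 -2.23 w 0.0508
```

```bash
python3 -m jog '[[[0,0,0,0,0,0.6,0.3]]]'>/dev/null; python3 -c "
from emu import *;tw()"
python3 -m jog '[[[0,0,0,0,0,0.6,0.3]]]'>/dev/null; python3 -c "
from emu import *;tw()"
python3 -m jog '[[[0,0,0,0,0,0.6,0.3]]]'>/dev/null; python3 -c "
from emu import *;tw()"
```

```text
t 12.075 spin deg [-0.1  0.3 47. ] Tz -1.10 F [-11.9  -0.3   6.3] q7 -2.34 w 0.0511
t 12.2 spin deg [-0.   0.3 52.9] Tz -1.25 F [-5.3  2.6  1.5] q7 -2.44 w 0.0512
t 12.325 spin deg [-0.1  0.5 58.8] Tz -1.13 F [0.4 4.5 2.1] q7 -2.54 w 0.0508
```

Bottle A's cap was loose: it turned about 45° and then stopped dead. It's home now, so I'll lift the bottle.

```bash
python3 -m jog '[[[0,0,-0.4,0,0,0,0.3],[0,0,-0.5,0,0,0,0.3],[0,0,-0.5,0,0,0,0.3]]]' 60
python3 - <<'E'
from emu import *
st(); P=np.array
p,r,_=pose(); z=r.apply([0,0,-1]); ax=np.cross(z,Z); a=np.arcsin(np.linalg.norm(ax)); V=R.from_rotvec(ax/np.linalg.norm(ax)*a)*r
import json;json.dump(V.as_quat().tolist(),open("V.json","w"))
H=R.from_rotvec(ax/np.linalg.norm(ax)*a/3)*r
plan([(P([.50,-.09,.2]),H),(P([.54,.03,.23]),V),(P([.58,.245,.2]),V),(P([.58,.245,.105]),V)])
q=run(p if 0 else np.array(pose()[2]["qpos"]),[(P([.50,-.09,.2]),H),(P([.54,.03,.23]),V),(P([.58,.245,.2]),V),(P([.58,.245,.105]),V)])
E
```

```text
time_s: 12.7
tool_pos: [0.4732, -0.1043, 0.1518]
orientation: [2.852, -0.447, 0.535]
contact_force: [-3.3, 0.7, -3.0]
width: 0.0503
finger_force: 69.5
12.7 [ 0.4732 -0.1043  0.1518] q [ 1.24  0.55 -1.27  2.4   1.64  0.47 -2.43] F [-3.3  0.7 -3. ] T [-0.03  0.93 -0.06] w 0.0503 69.5
2 x [0.59, 0.12, -0.38, 0.26, -0.43, 0.0]
3 x [0.79, -0.72, -0.18, 0.34, -0.58, -0.0]
5 x [0.66, -0.87, 0.15, 0.0, 0.0, 0.0]
3 x [-0.0, -0.0, 0.79, 0.0, 0.0, 0.0]
[ 0.5  -0.09  0.2 ] [ 1.13  0.53 -1.27  2.15  0.96  0.66 -1.85] 0mm 0.0deg
[0.54 0.03 0.23] [ 0.67  0.69 -1.21  1.76  0.7   1.19 -1.84] 0mm 0.0deg
[0.58 0.24 0.2 ] [ 0.17  0.82 -1.08  1.56  0.75  1.23 -2.14] 0mm 0.0deg
[0.58 0.24 0.1 ] [ 0.14  0.91 -1.    1.64  0.85  1.08 -2.22] 0mm 0.0deg
```

```bash
python3 -m jog '[[[0.59,0.12,-0.38,0.26,-0.43,0,0.3],[0.59,0.12,-0.38,0.26,-0.43,0,0.3],[0.79,-0.72,-0.18,0.34,-0.58,0,0.3],[0.79,-0.72,-0.18,0.34,-0.58,0,0.3],[0.79,-0.72,-0.18,0.34,-0.58,0,0.3]]]' >/dev/null
python3 -m jog '[[[0.66,-0.87,0.15,0,0,0,0.3],[0.66,-0.87,0.15,0,0,0,0.3],[0.66,-0.87,0.15,0,0,0,0.3],[0.66,-0.87,0.15,0,0,0,0.3],[0.66,-0.87,0.15,0,0,0,0.3]]]' >/dev/null
python3 -m jog '[[[0,0,0,0,0,0,0.3],[0,0,0,0,0,0,0.3]]]'
python3 - <<'E'
from emu import *
import json,cv2
import h
V=R.from_quat(json.load(open("V.json"))); P=np.array
st(); plan([(P([.58,.245,.105]),V)])
c=h.cam("scene"); i=c["img"][100:330,200:440]; cv2.imwrite("pics/cA.png",cv2.cvtColor(cv2.resize(i,None,fx=2.5,fy=2.5),cv2.COLOR_RGB2BGR))
E
```

```text
time_s: 14.2
tool_pos: [0.5704, 0.2296, 0.1735]
orientation: [3.092, -0.042, 0.46]
contact_force: [0.0, -0.6, -2.2]
width: 0.0501
finger_force: 69.4
14.2 [0.5704 0.2296 0.1735] q [ 0.21  0.76 -1.04  1.69  0.79  1.12 -2.18] F [ 0.  -0.6 -2.2] T [-0.01  0.09  0.  ] w 0.0501 69.4
2 x [0.17, -0.15, 0.86, 0.14, -0.12, -0.03]
```

View pics/cA.png

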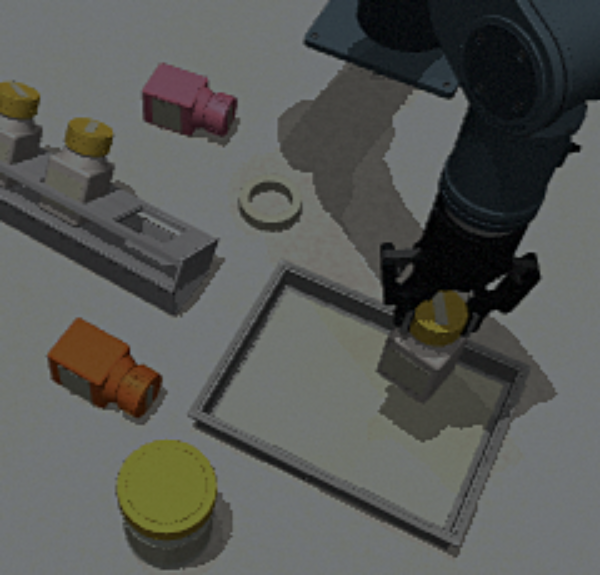

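The picture shows the bottle hanging upright over the tray at (425,350), with the rack's near pocket empty. I'll lower it now.

```bash
python3 -m jog '[[[0.17,-0.15,0.86,0.14,-0.12,-0.03,0.3],[0.17,-0.15,0.86,0.14,-0.12,-0.03,0.3],[0,0,0.1,0,0,0,0.3],[0,0,0.12,0,0,0,0.3],[0,0,0,0,0,0,0.3]]]'
python3 -m jog '[[[0,0,0.08,0,0,0,0.3],[0,0,0,0,0,0,0.3]]]'
python3 -m jog '[[[0,0,0.08,0,0,0,0.3],[0,0,0,0,0,0,0.3]]]'
```

```text
time_s: 14.88
tool_pos: [0.5807, 0.2456, 0.0969]
orientation: [3.14, -0.002, 0.469]
contact_force: [-0.5, -0.4, -2.3]
width: 0.0501
finger_force: 69.3
time_s: 15.12
tool_pos: [0.5805, 0.2457, 0.0929]
orientation: [3.141, -0.0, 0.469]
contact_force: [0.1, 0.0, -1.8]
width: 0.0506
finger_force: 69.3
time_s: 15.38
tool_pos: [0.5803, 0.2456, 0.0891]
orientation: [3.141, 0.0, 0.469]
contact_force: [-0.2, -0.0, -2.5]
width: 0.0506
finger_force: 69.3
```

```bash
python3 -c "
from emu import *;st();z=pose()[1].apply([0,0,1]);print(z)"
```

```text
15.375 [0.5803 0.2456 0.0891] q [ 0.15  0.91 -0.97  1.65  0.85  1.06 -2.19] F [-0.2 -0.  -2.5] T [ 0.04  0.02 -0.04] w 0.0506 69.3
[-6.83434020e-05 -7.63307553e-04 -9.99999706e-01]
```

```bash
python3 -m jog '[[[0,0,0.06,0,0,0,0.3],[0,0,0,0,0,0,0.3]]]'|grep -E "pos|force"
python3 -m jog '[[[0,0,0.06,0,0,0,0.3],[0,0,0,0,0,0,0.3]]]'|grep -E "pos|force"
```

```text
tool_pos: [0.5803, 0.2457, 0.0867]
contact_force: [0.7, -0.2, -2.0]
finger_force: 69.3
tool_pos: [0.5805, 0.2459, 0.0846]
contact_force: [0.1, 0.0, -1.1]
finger_force: 69.7
```

```bash
python3 -m jog '[[[0,0,0.05,0,0,0,0.3],[0,0,0,0,0,0,0.3]]]'|grep -E "pos|force"
python3 -m jog '[[[0,0,0.03,0,0,0,0.3],[0,0,0,0,0,0,0.3]]]'|grep -E "pos|force"
```

```text
tool_pos: [0.5807, 0.2464, 0.0843]
contact_force: [-3.2, -2.4, 11.5]
finger_force: 70.9
tool_pos: [0.5808, 0.2465, 0.0842]
contact_force: [-5.4, -4.3, 18.4]
finger_force: 71.4
```

```bash
python3 -m jog '[[[0,0,0,0,0,0,0.9],[0,0,0,0,0,0,1],[0,0,-0.7,0,0,0,1],[0,0,-1,0,0,0,1],[0,0,-1,0,0,0,1]]]'|grep -E "time|pos|force|width"
python3 - <<'E'
from emu import *
import h,cv2
P=np.array; p,r,_=pose(); B=CAP["B"]
G=[(P([.54,.0,.25]),tool(-30,10,0)),(B+.06*N+.01*X,RT),(B+.01*N,RT)]
st();plan(G)
run(np.array(pose()[2]["qpos"]),G)
c=h.cam("scene"); i=c["img"][100:330,200:440]; cv2.imwrite("pics/dA.png",cv2.cvtColor(cv2.resize(i,None,fx=2.5,fy=2.5),cv2.COLOR_RGB2BGR))
E
```

```text
time_s: 17.0
tool_pos: [0.5803, 0.2457, 0.1901]
contact_force: [0.9, -1.0, 0.9]
width: 0.0852
finger_force: 0.0
17.0 [0.5803 0.2457 0.1901] q [ 0.2   0.8  -1.06  1.59  0.74  1.2  -2.12] F [ 0.9 -1.   0.9] T [-0.06 -0.03 -0.01] w 0.0852 0.0
6 x [-0.8, 0.69, -0.21, -0.16, 0.05, -0.55]
6 x [-0.94, -0.14, 0.25, -0.33, 0.15, -0.4]
2 x [-0.0, -0.11, 0.56, 0.0, 0.0, 0.0]
[0.54 0.   0.25] [ 0.78  0.62 -1.27  1.86  0.83  1.12 -1.32] 0mm 0.0deg
[ 0.46 -0.2   0.18] [ 1.49  0.56 -1.24  2.27  1.23  0.36 -0.74] 0mm 0.0deg
[ 0.47 -0.21  0.14] [ 1.33  0.61 -1.07  2.28  1.57  0.33 -1.07] 0mm 0.0deg
```

View pics/dA.png

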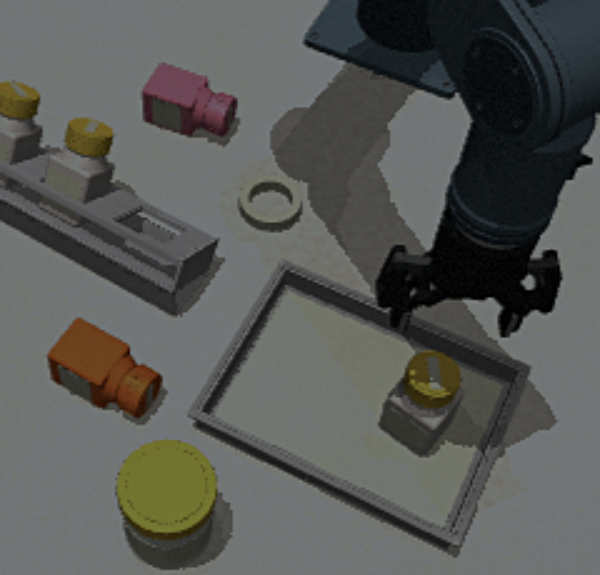

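The bottle stands upright in the tray at (420,410). The next one is bottle B, at (80,155).

```bash
python3 -m jog '[[[-0.8,0.69,-0.21,-0.16,0.05,-0.55,1],[-0.8,0.69,-0.21,-0.16,0.05,-0.55,1],[-0.8,0.69,-0.21,-0.16,0.05,-0.55,1],[-0.8,0.69,-0.21,-0.16,0.05,-0.55,1],[-0.8,0.69,-0.21,-0.16,0.05,-0.55,1]]]' >/dev/null
python3 -m jog '[[[-0.8,0.69,-0.21,-0.16,0.05,-0.55,1],[-0.94,-0.14,0.25,-0.33,0.15,-0.4,1],[-0.94,-0.14,0.25,-0.33,0.15,-0.4,1],[-0.94,-0.14,0.25,-0.33,0.15,-0.4,1],[-0.94,-0.14,0.25,-0.33,0.15,-0.4,1]]]' >/dev/null
python3 - <<'E'
from emu import *
B=CAP["B"]
G=[(B+.06*N+.01*X,RT),(B+.02*N,RT)]
st();plan(G)
E
```

```text
18.3 [ 0.4688 -0.1319  0.203 ] q [ 1.29  0.34 -1.24  2.27  0.84  0.46 -0.79] F [ 0.2 -1.2 -0.1] T [-0.02  0.4   0.  ] w 0.0854 0.0
2 x [-0.93, -0.11, 0.25, -0.32, 0.14, -0.41]
1 x [-0.0, -0.22, 0.87, 0.0, 0.0, 0.0]
```

```bash
python3 -m jog '[[[-0.93,-0.11,0.25,-0.32,0.14,-0.41,1],[-0.93,-0.11,0.25,-0.32,0.14,-0.41,1],[0,-0.22,0.6,0,0,0,1],[0,0,0,0,0,0,1]]]' >/dev/null
python3 - <<'E'
from emu import *
B=CAP["B"]
st();plan([(B+.01*N,RT),(B-.033*N,RT)])
E
```

```text
18.8 [ 0.4596 -0.2037  0.1535] q [ 1.33  0.45 -1.01  2.33  1.28  0.19 -0.84] F [0.5 1.6 1. ] T [ 0.12  0.51 -0.  ] w 0.0852 0.0
1 x [-0.04, 0.02, 0.51, -0.02, -0.01, -0.02]
2 x [-0.0, -0.0, 0.54, 0.0, 0.0, 0.0]
```

```bash
python3 -m jog '[[[-0.04,0.02,0.51,-0.02,-0.01,-0.02,1],[0,0,0.54,0,0,0,1],[0,0,0.5,0,0,0,1],[0,0,0,0,0,0,0.3],[0,0,0,0,0,0,0.3]]]' 40 >/dev/null
python3 -m jog '[[[0,0,0,0,0,0,0.3]]]' >/dev/null
python3 -c "
from emu import *;import h
st();h.delta(CAP['B']-.033*N,RT);tw()"
python3 -m jog '[[[0,0,0,0,0,0.5,0.3]]]'>/dev/null; python3 -c "
from emu import *;tw()"
python3 -m jog '[[[0,0,0,0,0,0.5,0.3]]]'>/dev/null; python3 -c "
from emu import *;tw()"
python3 -m jog '[[[0,0,0,0,0,0.5,0.3]]]'>/dev/null; python3 -c "
from emu import *;tw()"
```

```text
19.55 [ 0.4919 -0.2073  0.1024] q [ 1.22  0.64 -0.96  2.29  1.83  0.31 -1.34] F [-4.7  3.   3.2] T [0.37 0.75 0.21] w 0.0509 41.2
shift [-0.01 -0.04  0.07] turn [0.02 0.01 0.01]
t 19.55 spin deg [-0.2 -0.1 -0.1] Tz -0.03 F [-4.7  3.   3.2] q7 -1.34 w 0.0509
t 19.675 spin deg [-0.2 -0.   4.9] Tz -0.10 F [-3.   1.7  4.6] q7 -1.41 w 0.0509
t 19.8 spin deg [-0.2 -0.  10. ] Tz -0.55 F [-6.3  4.2  5.7] q7 -1.48 w 0.051
t 19.925 spin deg [-0.2 -0.1 14.9] Tz -1.11 F [-2.3 -1.6 -1.8] q7 -1.55 w 0.0506
```

B stopped dead within about 8°, so it is tight and stays where it is. I'll release it and go to C.

```bash
python3 -m jog '[[[0,0,0,0,0,0.3,0.3],[0,0,0,0,0,0,1],[0,0,0,0,0,0,1],[0,0,0,0,0,0,1],[0,0,-0.5,0,0,0,1]]]' >/dev/null
python3 -m jog '[[[0,0,-0.9,0,0,0,1],[0,0,-0.9,0,0,0,1],[0,0,0,0,0,0,1]]]' >/dev/null
python3 - <<'E'
from emu import *
C=CAP["C"];G=[(C+.06*N,RT),(C+.01*N,RT),(C-.033*N,RT)]
st();plan(G)
run(np.array(pose()[2]["qpos"]),G)
E
```

```text
20.925 [ 0.4517 -0.2072  0.171 ] q [ 1.47  0.45 -1.15  2.33  1.15  0.24 -1.01] F [-0.4  0.4 -0.5] T [ 0.01  0.46 -0.  ] w 0.0851 0.0
3 x [-0.84, 0.17, -0.09, 0.01, 0.01, -0.6]
2 x [-0.0, -0.0, 0.62, 0.0, 0.0, 0.0]
2 x [-0.0, -0.0, 0.54, 0.0, 0.0, 0.0]
[ 0.44 -0.31  0.18] [ 1.69  0.67 -1.27  2.17  1.03  0.42 -0.31] 0mm 0.0deg
[ 0.46 -0.31  0.14] [ 1.51  0.68 -1.07  2.17  1.18  0.31 -0.48] 0mm 0.0deg
[ 0.48 -0.31  0.1 ] [ 1.34  0.69 -0.89  2.16  1.39  0.22 -0.7 ] 0mm 0.0deg
```

```bash
python3 -m jog '[[[-0.84,0.17,-0.09,0,0,-0.6,1],[-0.84,0.17,-0.09,0,0,-0.6,1],[-0.84,0.17,-0.09,0,0,-0.6,1],[0,0,0.5,0,0,0,1],[0,0,0,0,0,0,1]]]' >/dev/null
python3 - <<'E'
from emu import *
C=CAP["C"];G=[(C+.01*N,RT),(C-.033*N,RT)]
st();plan(G)
E
```

```text
21.55 [ 0.448  -0.3072  0.1603] q [ 1.63  0.62 -1.15  2.2   0.97  0.33 -0.27] F [-0.4  0.1 -0.6] T [ 0.03  0.53 -0.01] w 0.085 0.0
1 x [-0.05, 0.02, 0.7, -0.0, 0.01, -0.02]
2 x [-0.0, -0.0, 0.54, 0.0, 0.0, 0.0]
```

```bash
python3 -m jog '[[[-0.05,0.02,0.7,0,0,0,1],[0,0,0.54,0,0,0,1],[0,0,0.5,0,0,0,1],[0,0,0,0,0,0,0.3],[0,0,0,0,0,0,0.3]]]' 40 >/dev/null
python3 -m jog '[[[0,0,0,0,0,0,0.3]]]' >/dev/null
python3 -c "
from emu import *;import h
st();h.delta(CAP['C']-.033*N,RT);tw()"
python3 -m jog '[[[0,0,0,0,0,0.9,0.3]]]'>/dev/null; python3 -c "
from emu import *;tw()"
python3 -m jog '[[[0,0,0,0,0,0.9,0.3]]]'>/dev/null; python3 -c "
from emu import *;tw()"
python3 -m jog '[[[0,0,0,0,0,0.6,0.3]]]'>/dev/null; python3 -c "
from emu import *;tw()"
python3 -m jog '[[[0,0,0,0,0,0.6,0.3]]]'>/dev/null; python3 -c "
from emu import *;tw()"
```

```text
22.3 [ 0.4828 -0.3122  0.1023] q [ 1.37  0.67 -0.89  2.16  1.31  0.21 -0.61] F [-1.4  1.7  2. ] T [0.33 0.68 0.23] w 0.0509 41.4
shift [ 0.01 -0.02  0.08] turn [ 0.01  0.02 -0.02]
t 22.3 spin deg [-0.1 -0.2  0.2] Tz -0.06 F [-1.4  1.7  2. ] q7 -0.61 w 0.0509
t 22.425 spin deg [-0.1 -0.2  9.4] Tz -0.04 F [-0.8  1.5  0.6] q7 -0.77 w 0.0507
t 22.55 spin deg [-0.1 -0.2 18.5] Tz -0.03 F [-1.1  1.1  1. ] q7 -0.93 w 0.0509
t 22.675 spin deg [-0.1 -0.2 24.4] Tz -0.03 F [-0.7  0.1  0.7] q7 -1.03 w 0.0505
t 22.8 spin deg [-0.1 -0.2 30.4] Tz -0.02 F [ 0.3  1.1 -1. ] q7 -1.13 w 0.0507
```

Loose. I'll keep turning to the stop.

```bash
python3 -m jog '[[[0,0,0,0,0,0.8,0.3]]]'>/dev/null; python3 -c "
from emu import *;tw()"
python3 -m jog '[[[0,0,0,0,0,0.8,0.3]]]'>/dev/null; python3 -c "
from emu import *;tw()"
python3 -m jog '[[[0,0,0,0,0,0.8,0.3]]]'>/dev/null; python3 -c "
from emu import *;tw()"
```

```text
t 22.925 spin deg [-0.2 -0.1 38.4] Tz -0.12 F [ 1.4  1.1 -0.6] q7 -1.27 w 0.051
t 23.05 spin deg [-0.2 -0.1 46.4] Tz -0.41 F [-0.7  2.5  0.6] q7 -1.41 w 0.0509
t 23.175 spin deg [-0.2 -0.1 54.2] Tz -1.35 F [3.9 2.6 3. ] q7 -1.55 w 0.0507
```

```bash
python3 -m jog '[[[0,0,0,0,0,0.5,0.3]]]'>/dev/null; python3 -c "
from emu import *;tw()"
python3 -m jog '[[[0,0,-0.4,0,0,0,0.3],[0,0,-0.5,0,0,0,0.3],[0,0,-0.6,0,0,0,0.3]]]' 60|grep -E "width|force"
python3 - <<'E'
from emu import *
st(); P=np.array
p,r,_=pose(); z=r.apply([0,0,-1]); ax=np.cross(z,Z); a=np.arcsin(np.linalg.norm(ax)); V=R.from_rotvec(ax/np.linalg.norm(ax)*a)*r
import json;json.dump(V.as_quat().tolist(),open("V.json","w"))
H=R.from_rotvec(ax/np.linalg.norm(ax)*a/3)*r
G=[(P([.48,-.31,.23]),H),(P([.53,-.28,.28]),V),(P([.56,-.05,.28]),V),(P([.58,.13,.2]),V),(P([.58,.13,.1]),V)]
plan(G)
q=run(np.array(pose()[2]["qpos"]),G)
E
```

```text
t 23.3 spin deg [-0.3  0.  59. ] Tz -1.66 F [3.2 0.2 0.7] q7 -1.64 w 0.0511
contact_force: [-0.4, 0.3, -2.7]
width: 0.0501
finger_force: 73.0
23.675 [ 0.4524 -0.3099  0.1541] q [ 1.62  0.65 -1.15  2.19  1.04  0.34 -1.36] F [-0.4  0.3 -2.7] T [0.01 0.81 0.  ] w 0.0501 73.0
2 x [0.65, 0.36, -0.68, 0.26, -0.43, -0.0]
2 x [0.85, 0.02, -0.45, 0.52, -0.86, 0.0]
5 x [0.65, -0.96, 0.0, 0.0, 0.0, 0.0]
4 x [0.61, -0.95, 0.5, 0.0, 0.0, 0.0]
3 x [-0.0, -0.0, 0.83, 0.0, 0.0, 0.0]
[ 0.48 -0.31  0.23] [ 1.53  0.64 -1.27  1.94  0.75  0.76 -1.18] 0mm 0.0deg
[ 0.53 -0.28  0.28] [ 1.13  0.7  -1.15  1.55  0.66  1.32 -1.21] 0mm 0.0deg
[ 0.56 -0.05  0.28] [ 0.79  0.63 -1.16  1.65  0.61  1.27 -1.6 ] 0mm 0.0deg
[0.58 0.13 0.2 ] [ 0.39  0.74 -1.05  1.66  0.69  1.16 -1.95] 0mm 0.0deg
[0.58 0.13 0.1 ] [ 0.33  0.85 -0.95  1.73  0.81  1.   -2.03] 0mm 0.0deg
```

```bash
python3 -m jog '[[[0.65,0.36,-0.68,0.26,-0.43,0,0.3],[0.65,0.36,-0.68,0.26,-0.43,0,0.3],[0.57,0.02,-0.3,0.35,-0.57,0,0.3],[0.57,0.02,-0.3,0.35,-0.57,0,0.3],[0.57,0.02,-0.3,0.35,-0.57,0,0.3]]]' |grep -E "pos|force"
python3 - <<'E'
from emu import *
import json
V=R.from_quat(json.load(open("V.json")));P=np.array
st();plan([(P([.56,-.05,.28]),V),(P([.58,.13,.2]),V)])
E
```

```text
tool_pos: [0.5328, -0.2811, 0.2793]
contact_force: [0.9, -0.1, -3.4]
finger_force: 73.1
24.3 [ 0.5328 -0.2811  0.2793] q [ 1.13  0.65 -1.1   1.57  0.59  1.29 -1.16] F [ 0.9 -0.1 -3.4] T [-0.06 -0.05 -0.02] w 0.0503 73.1
5 x [0.64, -0.97, -0.0, -0.0, 0.0, -0.0]
4 x [0.61, -0.95, 0.5, 0.0, 0.0, 0.0]
```

```bash
python3 -m jog '[[[0.64,-0.97,0,0,0,0,0.3],[0.64,-0.97,0,0,0,0,0.3],[0.64,-0.97,0,0,0,0,0.3],[0.64,-0.97,0,0,0,0,0.3],[0.64,-0.97,0,0,0,0,0.3]]]' >/dev/null
python3 -m jog '[[[0.61,-0.95,0.5,0,0,0,0.3],[0.61,-0.95,0.5,0,0,0,0.3],[0.61,-0.95,0.5,0,0,0,0.3],[0.61,-0.95,0.5,0,0,0,0.3],[0,0,0,0,0,0,0.3]]]' >/dev/null
python3 - <<'E'
from emu import *
import json
V=R.from_quat(json.load(open("V.json")));P=np.array
st();plan([(P([.58,.13,.1]),V)])
E
```

```text
25.55 [0.5781 0.1341 0.1982] q [ 0.39  0.71 -1.03  1.68  0.65  1.14 -1.92] F [-0.2 -0.8 -1.3] T [-0.02 -0.04  0.01] w 0.0507 73.1
3 x [-0.0, 0.04, 0.82, -0.01, 0.0, 0.01]
```

```bash
python3 -m jog '[[[0,0.04,0.82,0,0,0,0.3],[0,0.04,0.82,0,0,0,0.3],[0,0.04,0.75,0,0,0,0.3],[0,0,0.18,0,0,0,0.3],[0,0,0,0,0,0,0.3]]]' |grep -E "pos|force"
python3 -m jog '[[[0,0,0.08,0,0,0,0.3],[0,0,0.06,0,0,0,0.3],[0,0,0,0,0,0,0.3]]]'|grep -E "pos|force"
python3 -m jog '[[[0,0,0.05,0,0,0,0.3],[0,0,0,0,0,0,0.3]]]'|grep -E "pos|force"
```

```text
tool_pos: [0.5825, 0.1253, 0.0969]
contact_force: [0.0, 0.1, -1.7]
finger_force: 73.1
tool_pos: [0.5824, 0.1257, 0.091]
contact_force: [0.1, -0.2, -2.1]
finger_force: 73.1
tool_pos: [0.5822, 0.1257, 0.0886]
contact_force: [-0.9, -0.5, -1.8]
finger_force: 73.1
```

```bash
python3 -m jog '[[[0,0,0.06,0,0,0,0.3],[0,0,0,0,0,0,0.3]]]'|grep -E "pos|force"
python3 -m jog '[[[0,0,0.05,0,0,0,0.3],[0,0,0,0,0,0,0.3]]]'|grep -E "pos|force"
python3 -m jog '[[[0,0,0.04,0,0,0,0.3],[0,0,0,0,0,0,0.3]]]'|grep -E "pos|force"
```

```text
tool_pos: [0.5822, 0.1257, 0.0861]
contact_force: [-0.0, -0.7, -2.5]
finger_force: 73.1
tool_pos: [0.5827, 0.1263, 0.0851]
contact_force: [-1.2, -0.1, 3.6]
finger_force: 74.1
tool_pos: [0.5828, 0.1264, 0.0849]
contact_force: [-5.4, -2.7, 16.5]
finger_force: 75.2
```

It has touched the floor. I'll release it, retreat and check.

```bash
python3 -m jog '[[[0,0,0,0,0,0,0.9],[0,0,0,0,0,0,1],[0,0,0,0,0,0,1],[0,0,-0.7,0,0,0,1],[0,0,-1,0,0,0,1]]]'|grep -E "width|force"
python3 -m jog '[[[0,0,-1,0,0,0,1],[0,0,-1,0,0,0,1],[0,0,0,0,0,0,1],[0,0,0,0,0,0,1]]]'|grep -E "time|pos|force"
python3 - <<'E'
from h import *
c=cam("scene"); i=c["img"][100:330,160:440]; cv2.imwrite("pics/end.png",cv2.cvtColor(cv2.resize(i,None,fx=2.5,fy=2.5),cv2.COLOR_RGB2BGR))
P,u,v=pts(c)
for x,y in((.58,.245),(.583,.126)):
    m=(abs(P[:,0]-x)<.04)&(abs(P[:,1]-y)<.045)&(P[:,2]>.105)&(P[:,2]<.125);T=P[m]
    print(m.sum(),T.mean(0).round(3),np.linalg.svd(T-T.mean(0))[2][2].round(3))
m=(abs(P[:,0]-.475)<.05)&(abs(P[:,1]+.206)<.04)&(P[:,2]>.12);print("B",P[m].mean(0).round(3),P[m].max(0).round(3))
E
```

```text
contact_force: [1.5, 0.5, 1.5]
width: 0.0854
finger_force: 0.0
time_s: 28.68
tool_pos: [0.5822, 0.1249, 0.23]
contact_force: [0.1, -0.0, -0.4]
finger_force: 0.0
347 [0.58  0.245 0.113] [-0.061  0.009 -0.998]
321 [0.583 0.125 0.113] [0.051 0.004 0.999]
B [ 0.49  -0.204  0.129] [ 0.51  -0.181  0.141]
```

View pics/end.png

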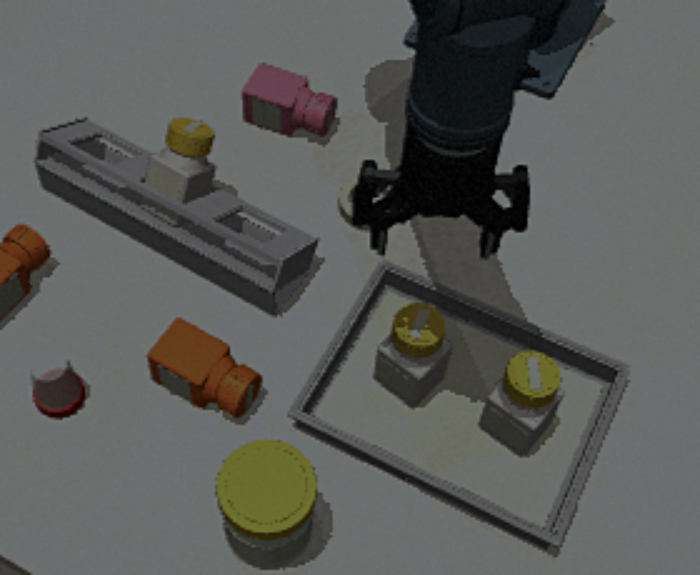

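Both loose bottles stand upright in the tray, at (410,350) and (525,395). The tight one is in its pocket at (185,160), and the hand is clear of everything.

```bash
python3 -c "
from cell import hand_in
print(hand_in())"
```

```text
the job is handed in; nothing more can be done
None
```

The job is handed in (no verdict was returned): both loose caps were screwed home and their bottles stand upright in the tray, and the tight bottle is still in the rack's middle pocket.

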